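Level a rocking pantry cupboard and stock its pull-out tray

ROBOT

A 6-joint arm with a two-finger parallel gripper is mounted at the origin on the work surface. World frame = base frame: x ahead of the robot, y to its left, z up, the work surface at z = 0. Lengths are in m, angles in rad, forces in N, time in s.
With the tool pointing down it reaches from about 0.15 to 0.775 m from the base axis. Payload 6.1 kg.
Tool frame: the origin (TCP) lies where the fingers leave the gripper's body, on its centre line; the fingertips stand env.tip_extent ahead of it and the grasp point (between the pads) lies 54 mm ahead of it (env.tip_extent is the distance from the TCP to the fingertips, in m); y points along the fingers, z is the direction in which the jaws open and shut, and the axes are right-handed (so a half turn about y gives the same grasp; the last joint's range is limited). The gripper opens to 85 mm and grips with 20 to 120 N. Pads are 22 mm wide; open, the fingers measure 114 mm over their backs; the gripper's body (76 mm by 85 mm) begins 54 mm behind the grasp point. The pads swing forward as they close: fully open they stand 13 mm farther back than shut.
Start: joints at [1.28, 0.126, -0.04, 1.405, 0, 1.571], TCP at [0.151, 0.503, 0.304] pointing down, gripper open.
Joint ranges: [-2.72, 2.72], [-0.95, 1.95], [-1.27, 1.35], [-1.78, 2.02], [-1.46, 1.47], [-3.14, 3.14]. Speed limits (rad/s): [2.39, 2.39, 3.01, 3.14, 3.14, 3.14].

INTERFACE

Orientations are given as a 3x3 rotation matrix whose columns are the frame's x, y, z axes.
In Python, from rig import env gives the robot as it stands.
- The arm moves only by the tool carry_out, never from a script. Its argument "plan" is a list of rows, each an object of numbers: "dx", "dy", "dz": the shift along the tool's x, y, z scaled (see below); "spin": the turn about the tool's y scaled (see below); "hand": the opening, from 0 (shut) to 1 (fully open). In form: [{"dx": .., "dy": .., "dz": .., "spin": .., "hand": ..}, ...]. A call has 1 to 8 rows; each row shifts and turns the commanded pose from where the row before left it, along the tool's axes as they then stand; what a row does not reach is not made up. The controller multiplies each number of a shift by 750 mm and each number of a turn by pi/2 rad. A row lasts 1/10 s, in which the tool goes at most 50 mm and 8.59 degrees, less where a joint would pass 70% of its speed; a pose out of reach is approached as far as the arm can. A call with a number of a shift or a turn outside -1 to 1 is refused whole. A call with a gripper value outside its range is refused whole. The fingers move at their own pace and stop on an object; "squeeze" is the grip in N (left out, the last holds). Time passes only in rows, so rows that do not move let the fingers close. It gives the time, the measured TCP pose, the force and the opening at its end, in the units of the state.
- env.state(): the state, without advancing time (a new reading comes with each control period).
- env.get_image(name): name is "scene" or "top" or "wrist"; returns the picture (400x640x3 uint8, red, green, blue); there is no depth.
- env.get_calibration(name): a dict with "vfov" (degrees; the focal length in pixels is half the picture's height over the tangent of half this angle, whatever the lens; pixels are square), "cx", "cy" (the principal point, pixels), "extrinsics" (4x4, takes a point from world to camera coordinates). Camera axes: x right, y down, z forward; pixel columns grow to the right and rows downward; lengths in m; the calibration is good to about 2 mm. A picture is of the moment at which its call begins: read the wrist's pose just before it. get_calibration takes no time and is no camera call; for the wrist camera it gives the pose at the moment of the call.
- env.hand_in(): hands the job in, once; it reports no verdict.
The state is a dict: "clock": time; "joints": joint angles; "joint_vel": joint speeds; "joint_torque": joint torques, N m; "position": TCP position; "eef_rot": TCP orientation; "force": force on the tool from outside, world axes, zero at the start; "torque": the same for the moment, N m; "finger_gap": finger opening in m.
Only numpy, scipy, OpenCV 4.12 (cv2) and the standard library are available. Lean on these libraries where they do the work, as an engineer would, in place of code of your own. Each camera call takes 0.05 s, during which the arm holds its last target. There are 200 camera calls.

TASK

The small grey cupboard on the pantry counter rocks because its screw leg is too short: turn the leg's wing handle until the cupboard stands level. Then swing its door wide open by the handle, pull the tray right out, stand every slim steel canister from the counter upright in the tray, push the tray fully in and close the door without slamming it. Leave the other things on the counter alone, and the cupboard where it is.

Things in the scene. Friction and masses are not known exactly. Their poses are not given: they have to be found in the camera images.
- cupboard: grey cupboard, 6 kg, loose; origin on the counter under its centre, x to its back, y to its left, z up; the front faces -x. Its box spans x -110 to 110, y -140 to 140, z 14 to 180 mm. Three fixed feet and a screw leg at x -85, y -160: with the leg short it leans towards it by 1.4 to 2.5 degrees and rocks over the other corners; with the leg too long it leans the other way
- jack (a joint): turn of the screw leg's wing handle, rad; grows clockwise seen from above, which drives the leg down 2.5 mm per rad. Range 0 to 4.6, starts at 0.2 to 1.4; the cupboard is level at 3.0, when the wing lies parallel to the cupboard's front (1 rad off leans it by 0.015 rad). It stays where it is left; turning takes about 0.15 N m
- jack_grip (a point): centre of the screw leg's wing handle, 214 mm above the counter at joint value 0, 207 mm when level: an upright black plate 64 mm long (x), 14 mm thick (y), 28 mm high (z, 14 mm either way), free above everything, 20 mm outside the cupboard's right wall; sinks 2.5 mm per rad turned
- door (a joint): opening angle of the cupboard door, rad; 0 closed, opens towards the robot up to 1.9 and stays where it is left (about 0.1 N m of friction)
- door_handle (a point): grip point on the door's handle, an upright black round bar, 11 mm in diameter, 90 mm long, axis 35 mm before the door's face and 231 mm from the hinge along the door; the point is 146 mm above the counter, 15 mm below the bar's upper end. Frame as the cupboard's, turning with the door: -x out of the door's face, y along the door to the hinge
- door_hinge (a point): point on the door's vertical hinge axis (left front edge of the cupboard) at the height of door_handle. The door is 276 mm wide and 15 mm thick, 16 to 178 mm above the counter; opening turns it clockwise seen from above
- tray (a joint): how far the tray is pulled out, m: 0 fully in, 0.15 fully out (along the cupboard's -x); stays where it is left, moves at about 1 N
- tray_pull (a point): grip point on the tray's pull, an upright black tab 18 mm wide (y), 9 mm thick (x), mid front of the tray, up to 150 mm above the counter; the point is 16 mm below its top. With the tray in, the tab is 14 mm behind the cupboard's front plane; the roof (165 to 180 mm up) stops 55 mm short of that plane, so the tab is reached from straight above. Frame as the cupboard's
- tray_floor (a point): centre of the tray's inner floor, 32 mm above the counter; frame as the cupboard's. Inside, the tray is 118 mm (x) by 226 mm (y) with walls 26 mm high; it holds four canisters in one row along y, 56 mm apart; canisters on it clear the roof by 15 mm
- canister0: slim canister, an upright cylinder 48 mm in diameter and 118 mm high (brushed steel with a wooden lid flush with the body), bottom-heavy (centre of mass 27 mm up), 0.14 to 0.32 kg, one of four alike of which two to four are present (None if absent); origin at the centre of its underside, z up along its axis
- canister1: slim canister, an upright cylinder 48 mm in diameter and 118 mm high (brushed steel with a wooden lid flush with the body), bottom-heavy (centre of mass 27 mm up), 0.14 to 0.32 kg, one of four alike of which two to four are present (None if absent); origin at the centre of its underside, z up along its axis
- canister2: slim canister, an upright cylinder 48 mm in diameter and 118 mm high (brushed steel with a wooden lid flush with the body), bottom-heavy (centre of mass 27 mm up), 0.14 to 0.32 kg, one of four alike of which two to four are present (None if absent); origin at the centre of its underside, z up along its axis
- canister3: slim canister, an upright cylinder 48 mm in diameter and 118 mm high (brushed steel with a wooden lid flush with the body), bottom-heavy (centre of mass 27 mm up), 0.14 to 0.32 kg, one of four alike of which two to four are present (None if absent); origin at the centre of its underside, z up along its axis
- mug: bystander, to be left alone: white mug, 76 mm in diameter, 85 mm high, handle at its +y; origin under its centre
- squat_jar: bystander, to be left alone: short wide white jar, 86 mm in diameter, 75 mm high; origin under its centre
- bowl: bystander, to be left alone: white bowl, 110 mm in diameter, 55 mm high; origin under its centre
- oil_bottle: bystander, to be left alone: green bottle, 64 mm in diameter, 210 mm high; origin under its centre
- jam_jar: bystander, to be left alone: glass jar, 84 mm in diameter, 110 mm high; origin under its centre
- cup: bystander, to be left alone: blue cup, 80 mm in diameter, 70 mm high; origin under its centre
- spoon: bystander, to be left alone: wooden spoon lying flat, 240 mm long along its x; origin under its middle

How it is judged:
By the outcome, as a careful person would: the job done as asked, in the order asked, and still so for the second after the job is handed in, with the robot touching nothing.
Of canister0, canister1, canister2, canister3 only 2 to 4 are there at a start; the rules pass over those that are not, and their reading is None.
At some moment in a run one of canister0, canister1, canister2, canister3 may be knocked a few centimetres aside while the robot is not near it.
It also fails if it takes over 210 s, if anything falls off the work surface, if the arm or the gripper's body presses on something with over 40 N, if the wrist force passes 120 N, or if a joint passes its speed limit or range.

## Working session

There is one attempt and no reset: what is moved stays moved. The work goes in short steps, Python scripts to look and compute and a tool call to move; the robot and the scene stay as the last step left them, time stands still between calls to the robot, and variables do not carry over. Pictures are saved under pics/ and viewed, about 12 in all and at most 16, crops included, and the job is handed in when it is done.

Besides the shell and the picture viewer there is one more tool, called after "Emit:" as a command line: name --argument value ..., lists and objects as JSON in quotes. carry_out: Moves the arm, as the interface text tells. Shifts and turns lie within -1 to 1; 1 stands for 750 mm of shift or pi/2 rad of turn. Its arguments: {"type":"object","properties":{"plan":{"type":"array","items":{"type":"object","properties":{"dx":{"type":"number"},"dy":{"type":"number"},"dz":{"type":"number"},"spin":{"type":"number"},"hand":{"type":"number"}}}},"squeeze":{"type":"number"}},"required":["plan"]}

```bash
ls; mkdir -p pics
python3 - <<'E'
from rig import env
import cv2,numpy as np
np.set_printoptions(precision=4,suppress=True)
for n in("scene","top"):
    cv2.imwrite(f"pics/{n}0.png",env.get_image(n)[:,:,::-1])
    print(n,env.get_calibration(n))
c=env.get_calibration("wrist");print(c)
s=env.state();print(s, env.tip_extent)
E
```

```text
pics
scene {'vfov': 45.443130695011014, 'cx': 311.02200271133734, 'cy': 203.12093279960393, 'extrinsics': array([[ 0.86  , -0.5099, -0.018 , -0.4543],
       [-0.3551, -0.5728, -0.7388,  0.312 ],
       [ 0.3664,  0.6418, -0.6737,  1.2929],
       [ 0.    ,  0.    ,  0.    ,  1.    ]])}
top {'vfov': 45.58993235155294, 'cx': 309.02842780745004, 'cy': 200.8287248739091, 'extrinsics': array([[ 0.0158, -0.9999,  0.0036,  0.0114],
       [-0.9946, -0.0161, -0.1022,  0.5558],
       [ 0.1023, -0.0019, -0.9948,  1.9152],
       [ 0.    ,  0.    ,  0.    ,  1.    ]])}
{'vfov': 70.52401366906867, 'cx': 319.1533540928349, 'cy': 197.45260524589327, 'extrinsics': array([[ 0.287 ,  0.9579, -0.0019, -0.5244],
       [ 0.9062, -0.2709,  0.3247, -0.0431],
       [ 0.3106, -0.0949, -0.9458,  0.3805],
       [ 0.    ,  0.    ,  0.    ,  1.    ]])}
{'clock': 0.1, 'joints': array([ 1.2799,  0.1263, -0.0405,  1.4054,  0.    ,  1.5708]), 'joint_vel': array([-0.0001, -0.0021,  0.0021, -0.0002, -0.0028,  0.0002]), 'joint_torque': array([  0.0016, -43.6905,  35.3605,   0.0137,   0.0002,   0.    ]), 'position': array([0.1505, 0.5027, 0.3032]), 'eef_rot': array([[ 0.958 , -0.0005,  0.2868],
       [-0.2868, -0.0014,  0.958 ],
       [-0.    , -1.    , -0.0015]]), 'force': array([0.9149, 0.5319, 0.1881]), 'torque': array([ 0.0349,  0.0151, -0.0025]), 'finger_gap': 0.08545128449435656} 0.0726
```

View pics/top0.png

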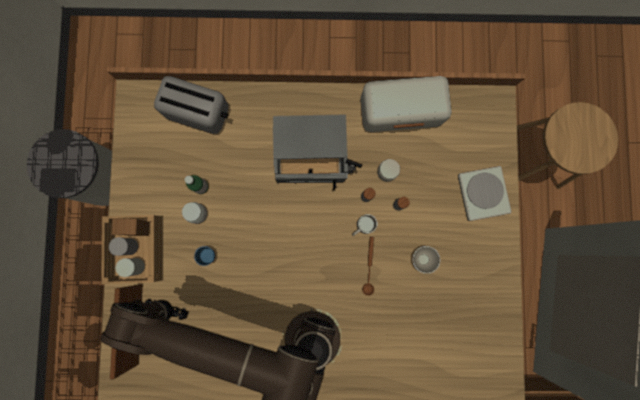

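View pics/scene0.png

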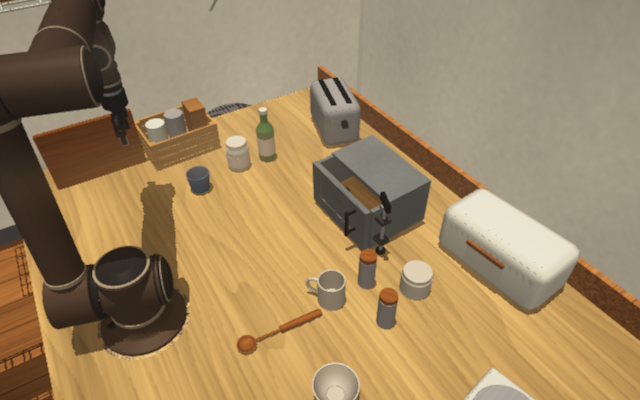

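The top view shows two canisters at about (369,194) and (402,202). The cupboard roof is centred near (310,137), with the wing at (354,166) and the door handle at (335,184). I'll enlarge both views.

```bash
cat > h.py <<'E'
from rig import env
import cv2,numpy as np
np.set_printoptions(precision=4,suppress=True)
def cal(n):
    c=env.get_calibration(n);f=200/np.tan(np.radians(c["vfov"]/2));return f,c["cx"],c["cy"],np.array(c["extrinsics"])
def px(n,u,v,z,C=None):
    f,cx,cy,E=C or cal(n);R,t=E[:3,:3],E[:3,3]
    d=R.T@np.array([(u-cx)/f,(v-cy)/f,1]);o=-R.T@t
    return o+d*(z-o[2])/d[2]
def proj(n,p,C=None):
    f,cx,cy,E=C or cal(n);q=E[:3,:3]@np.array(p)+E[:3,3];return np.array([cx+f*q[0]/q[2],cy+f*q[1]/q[2]])
def snap(n,name,crop=None,k=1):
    C=cal(n);im=env.get_image(n)[:,:,::-1]
    if crop: x0,y0,x1,y1=crop;im=im[y0:y1,x0:x1]
    cv2.imwrite(f"pics/{name}.png",cv2.resize(im,None,fx=k,fy=k,interpolation=cv2.INTER_CUBIC));return C
E
python3 - <<'E'
from h import *
a=cv2.imread("pics/top0.png")[100:220,260:420];b=cv2.imread("pics/scene0.png")[130:335,300:445]
a=cv2.resize(a,None,fx=5,fy=5,interpolation=cv2.INTER_CUBIC);cv2.imwrite("pics/a.png",a)
E
```

```text
(no output)
```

View pics/a.png

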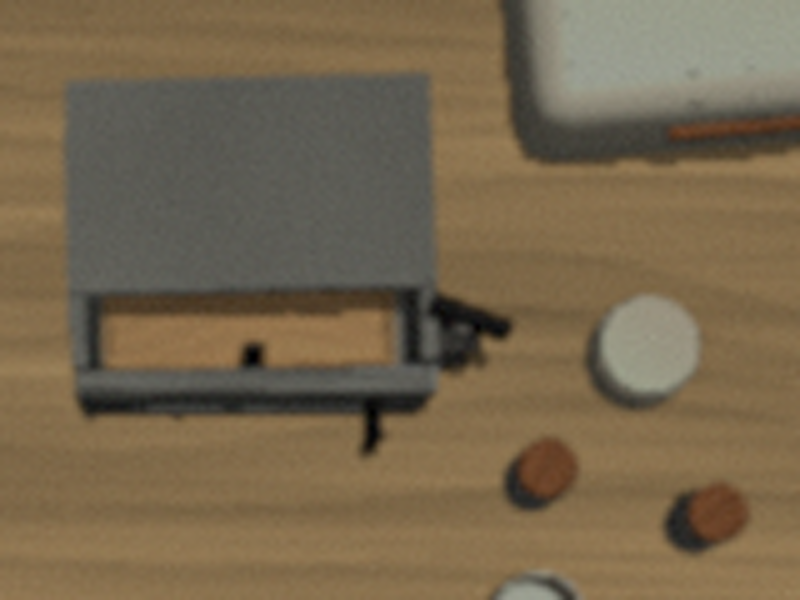

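Run:
```python
from h import *
C=cal("top")
P=lambda u,v,z:px("top",260+u/5,100+v/5,z,C)
bl=P(67,85,.18);br=P(428,76,.18);print("roof back",bl,br,np.degrees(np.arctan2(-(bl-br)[0],(bl-br)[1])),np.linalg.norm(bl-br))
print("front roof L/R",P(70,292,.18),P(435,288,.18), "front door top",P(80,393,.178),P(436,390,.178))
a,b=P(435,303,.221),P(508,328,.221);print("wing",a,b,(a+b)/2,np.degrees(np.arctan2(*(a-b)[[1,0]])),np.linalg.norm(a-b))
print("can",P(547,468,.118),P(718,512,.118)); print("handle",P(370,405,.16), "tab",P(252,353,.15),"jar",P(648,345,.075),"mug",px("top",366,224,.085))
S=cal("scene")
for p in ((359,262.),(387,296)): pass
print("can scene lids",px("scene",368,256,.118,S),px("scene",388,296,.118,S))
```

```text
roof back [0.8607 0.1622 0.18  ] [ 0.8724 -0.1145  0.18  ] 2.4249249922891862 0.276936569986285
front roof L/R [0.6998 0.1561 0.18  ] [ 0.7075 -0.1212  0.18  ] front door top [0.6228 0.1469 0.178 ] [ 0.6295 -0.1227  0.178 ]
wing [ 0.6881 -0.1179  0.221 ] [ 0.6702 -0.1722  0.221 ] [ 0.6792 -0.145   0.221 ] 71.74209200806374 0.0571542770348439
can [ 0.5785 -0.2147  0.118 ] [ 0.5462 -0.3481  0.118 ]
handle [ 0.6198 -0.0738  0.16  ] tab [0.6602 0.017  0.15  ] jar [ 0.6845 -0.3012  0.075 ] mug [ 0.4615 -0.2059  0.085 ]
can scene lids [ 0.5809 -0.2165  0.118 ] [ 0.5462 -0.3498  0.118 ]
```

Emit:
carry_out --plan '[{"dx": 0.0513, "dy": -0.0148, "dz": -0.0347, "hand": 1}, {"dx": 0.0513, "dy": -0.0148, "dz": -0.0347}, {"dx": 0.0513, "dy": -0.0148, "dz": -0.0347}, {"dx": 0.0513, "dy": -0.0148, "dz": -0.0347}, {"dx": 0.0513, "dy": -0.0148, "dz": -0.0347}, {"dx": 0.0513, "dy": -0.0148, "dz": -0.0347}, {"dx": 0.0513, "dy": -0.0148, "dz": -0.0347}, {"dx": 0.0513, "dy": -0.0148, "dz": -0.0347}]'

```text
invalid input
```

Emit:
carry_out --plan '[{"dx": 0.0513, "dy": -0.0148, "dz": -0.0347, "hand": 1}, {"dx": 0.0513, "dz": -0.0347}, {"dx": 0.0513, "dz": -0.0347}, {"dx": 0.0513, "dz": -0.0347}, {"dx": 0.0513, "dz": -0.0347}, {"dx": 0.0513, "dz": -0.0347}, {"dx": 0.0513, "dz": -0.0347}, {"dx": 0.0513, "dz": -0.0347, "spin": 0.05}]'

```text
invalid input
```

Run:
```python
from h import *
s=env.state();print(s["clock"],s["joints"],s["position"],s["eef_rot"])
```

```text
0.1 [ 1.2799  0.1263 -0.0405  1.4054  0.      1.5708] [0.1505 0.5027 0.3032] [[ 0.958  -0.0005  0.2868]
 [-0.2868 -0.0014  0.958 ]
 [-0.     -1.     -0.0015]]
```

Emit:
carry_out --plan '[{"dx": 0.0513, "dy": -0.0148, "dz": -0.0347, "spin": 0, "hand": 1}, {"dx": 0.0513, "dy": -0.0148, "dz": -0.0347, "spin": 0, "hand": 1}, {"dx": 0.0513, "dy": -0.0148, "dz": -0.0347, "spin": 0, "hand": 1}, {"dx": 0.0513, "dy": -0.0148, "dz": -0.0347, "spin": 0, "hand": 1}, {"dx": 0.0513, "dy": -0.0148, "dz": -0.0347, "spin": 0, "hand": 1}, {"dx": 0.0513, "dy": -0.0148, "dz": -0.0347, "spin": 0, "hand": 1}, {"dx": 0.0513, "dy": -0.0148, "dz": -0.0347, "spin": 0, "hand": 1}, {"dx": 0.0513, "dy": -0.0148, "dz": -0.0347, "spin": 0, "hand": 1}]'

```text
clock: 0.9
position: [0.3864, 0.2135, 0.393]
eef_rot: [[0.958, -0.0, 0.287], [-0.287, 0.0, 0.958], [-0.0, -1.0, -0.0]]
force: [-0.1, 0.8, 0.6]
finger_gap: 0.0855
```

Emit:
carry_out --plan '[{"dx": 0.0513, "dy": 0, "dz": -0.0347, "spin": 0, "hand": 1}, {"dx": 0.0513, "dy": 0, "dz": -0.0347, "spin": 0, "hand": 1}, {"dx": 0.0513, "dy": 0, "dz": -0.0347, "spin": 0, "hand": 1}, {"dx": 0.0513, "dy": 0, "dz": -0.0347, "spin": 0, "hand": 1}, {"dx": 0.0513, "dy": 0, "dz": -0.0347, "spin": 0, "hand": 1}, {"dx": 0.0513, "dy": 0, "dz": -0.0347, "spin": 0, "hand": 1}, {"dx": 0.0513, "dy": 0, "dz": -0.0347, "spin": 0, "hand": 1}, {"dx": 0.0513, "dy": 0, "dz": -0.0347, "spin": 0.09, "hand": 1}]'

```text
clock: 1.7
position: [0.6218, -0.0742, 0.3922]
eef_rot: [[0.907, -0.001, 0.422], [-0.422, 0.0, 0.907], [-0.001, -1.0, -0.0]]
force: [0.7, 1.0, 0.8]
finger_gap: 0.0856
```

Run:
```python
from h import *
s=env.state();print(s["clock"],s["joints"],s["position"],s["eef_rot"])
snap("wrist","w1")
```

```text
1.7 [-0.1189  0.3546  0.4481  1.6648  0.0002  0.3163] [ 0.6218 -0.0742  0.3922] [[ 0.9068 -0.0005  0.4216]
 [-0.4216  0.0002  0.9068]
 [-0.0006 -1.     -0.    ]]
```

View pics/w1.png

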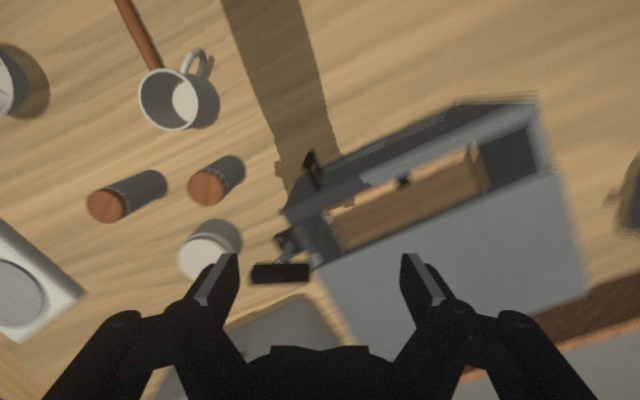

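The wing appears at (251..309, 264..284). Both canisters and the mug are visible too. I'll locate the wing from this.

Run:
```python
from h import *
im=cv2.imread("pics/w1.png")[245:300,235:330]
g=im.max(2);m=(g<45).astype(np.uint8)
n,l,st,ct=cv2.connectedComponentsWithStats(m);print(st,ct)
i=[k for k in range(1,n) if l[28,45]==k]
if i:
    pts=np.argwhere(l==i[0])[:,::-1].astype(np.float32);r=cv2.minAreaRect(pts);print(r)
a,b=px("wrist",252,265,.221),px("wrist",309,265,.221);print(a,b,np.degrees(np.arctan2(*(b-a)[[1,0]])))
for z in(.221,.214):print(px("wrist",280.5,274,z))
cv2.imwrite("pics/w1c.png",cv2.resize(cv2.imread("pics/w1.png")[140:300,240:340],None,fx=5,fy=5)[:600*2:1][200:800])
```

```text
[[   0    0   95   55 4155]
 [  60    5    1    1    1]
 [   0    9    4   42  105]
 [  17   19   57   19  964]] [[48.6099 26.7187]
 [60.      5.    ]
 [ 0.9429 31.219 ]
 [45.0643 27.7759]]
((45.00444030761719, 27.63318634033203), (17.656862258911133, 56.335384368896484), 88.09085083007812)
[ 0.6582 -0.1674  0.221 ] [ 0.6819 -0.1176  0.221 ] 64.50045165978105
[ 0.679  -0.1473  0.221 ]
[ 0.6828 -0.1504  0.214 ]
```

View pics/w1c.png

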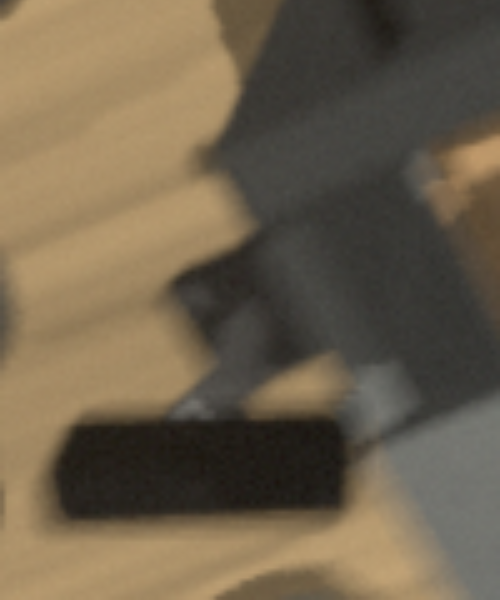

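Emit:
carry_out --plan '[{"dx": 0, "dy": 0, "dz": 0, "spin": -0.0938, "hand": 1}, {"dx": 0, "dy": 0, "dz": 0, "spin": -0.0938, "hand": 1}, {"dx": 0, "dy": 0, "dz": 0, "spin": -0.0938, "hand": 1}, {"dx": 0, "dy": 0, "dz": 0, "spin": -0.0938, "hand": 1}, {"dx": 0, "dy": 0, "dz": 0, "spin": -0.0938, "hand": 1}, {"dx": 0, "dy": 0, "dz": 0, "spin": -0.0938, "hand": 1}, {"dx": 0, "dy": 0, "dz": 0, "spin": -0.0938, "hand": 1}, {"dx": 0, "dy": 0, "dz": 0, "spin": -0.0938, "hand": 1}]'

```text
clock: 2.55
position: [0.6209, -0.0724, 0.3921]
eef_rot: [[0.73, -0.001, -0.684], [0.684, 0.0, 0.73], [-0.001, -1.0, 0.001]]
force: [1.4, 0.2, -0.3]
finger_gap: 0.0855
```

Emit:
carry_out --plan '[{"dx": 0, "dy": 0, "dz": 0, "spin": -0.0938, "hand": 1}, {"dx": 0, "dy": 0, "dz": 0, "spin": -0.0938, "hand": 1}, {"dx": 0, "dy": 0, "dz": 0, "spin": -0.0938, "hand": 1}, {"dx": -0.0202, "dy": 0, "dz": -0.0363, "spin": 0, "hand": 1}, {"dx": -0.0202, "dy": 0, "dz": -0.0363, "spin": 0, "hand": 1}, {"dx": -0.0202, "dy": 0, "dz": -0.0363, "spin": 0, "hand": 1}, {"dx": 0, "dy": 0.04, "dz": 0, "spin": 0, "hand": 1}, {"dx": 0, "dy": 0.04, "dz": 0, "spin": 0, "hand": 1}]'

```text
clock: 3.35
position: [0.6813, -0.1463, 0.3312]
eef_rot: [[0.374, 0.001, -0.927], [0.927, -0.0, 0.374], [0.0, -1.0, -0.001]]
force: [0.5, -0.5, 0.5]
finger_gap: 0.0853
```

Run:
```python
from h import *
s=env.state();print(s["clock"],s["joints"],s["position"],s["eef_rot"])
for z in (.207,.221):print(proj("wrist",[.6805,-.147,z]))
snap("wrist","w2")
```

```text
3.35 [-0.2116  0.4829  0.5016  1.5882  0.0001 -1.3989] [ 0.6813 -0.1463  0.3312] [[ 0.3741  0.0012 -0.9274]
 [ 0.9274 -0.0002  0.3741]
 [ 0.0003 -1.     -0.0012]]
[321.5377 217.801 ]
[321.6765 225.6981]
```

View pics/w2.png

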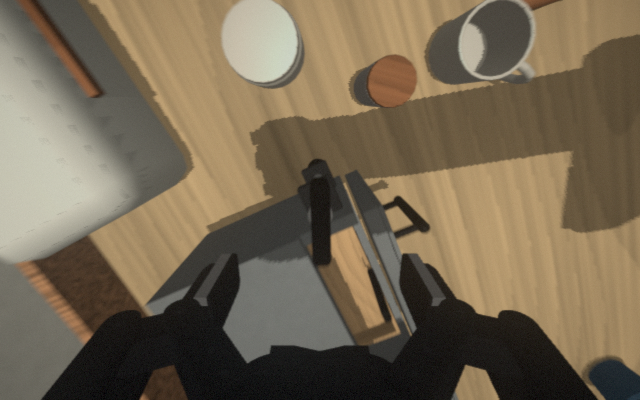

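The wing runs from (319,178) to (322,265), which is centred and aligned with the jaws. I'll descend and grip.

Emit:
carry_out --plan '[{"dx": 0, "dy": 0.0435, "dz": 0, "spin": 0, "hand": 1}, {"dx": 0, "dy": 0.0435, "dz": 0, "spin": 0, "hand": 1}, {"dx": 0, "dy": 0, "dz": 0, "spin": 0, "hand": 0}, {"dx": 0, "dy": 0, "dz": 0, "spin": 0, "hand": 0}, {"dx": 0, "dy": 0, "dz": 0, "spin": 0, "hand": 0}, {"dx": 0, "dy": 0, "dz": 0, "spin": 0, "hand": 0}, {"dx": 0, "dy": 0, "dz": 0, "spin": 0, "hand": 0}, {"dx": 0, "dy": 0, "dz": 0, "spin": 0, "hand": 0}]' --squeeze 30

```text
clock: 4.2
position: [0.6808, -0.1455, 0.2695]
eef_rot: [[0.373, 0.004, -0.928], [0.928, -0.001, 0.373], [0.0, -1.0, -0.005]]
force: [2.7, -1.3, 5.2]
finger_gap: 0.0135
```

Emit:
carry_out --plan '[{"dx": 0.0006, "dy": 0, "dz": -0.0001, "spin": 0.0866, "hand": 0}, {"dx": 0.0006, "dy": 0, "dz": -0.0001, "spin": 0.0866, "hand": 0}, {"dx": 0.0006, "dy": 0, "dz": -0.0001, "spin": 0.0866, "hand": 0}, {"dx": 0.0006, "dy": 0, "dz": -0.0001, "spin": 0.0866, "hand": 0}, {"dx": 0.0006, "dy": 0, "dz": -0.0001, "spin": 0.0866, "hand": 0}, {"dx": 0.0006, "dy": 0, "dz": -0.0001, "spin": 0.0866, "hand": 0}, {"dx": 0.0006, "dy": 0, "dz": -0.0001, "spin": 0.0866, "hand": 0}, {"dx": 0.0006, "dy": 0, "dz": -0.0001, "spin": 0.0866, "hand": 0}]'

```text
clock: 5.0
position: [0.6823, -0.142, 0.2693]
eef_rot: [[0.995, 0.001, -0.096], [0.096, 0.003, 0.995], [0.002, -1.0, 0.003]]
force: [-2.2, 4.8, 7.3]
finger_gap: 0.0133
```

Emit:
carry_out --plan '[{"dx": 0.0003, "dy": 0, "dz": 0.0005, "spin": 0.0866, "hand": 0}, {"dx": 0.0003, "dy": 0, "dz": 0.0005, "spin": 0.0866, "hand": 0}, {"dx": 0.0003, "dy": 0, "dz": 0.0005, "spin": 0.0866, "hand": 0}, {"dx": 0.0003, "dy": 0, "dz": 0.0005, "spin": 0.0866, "hand": 0}, {"dx": 0.0003, "dy": 0, "dz": 0.0005, "spin": 0.0866, "hand": 0}, {"dx": 0.0003, "dy": 0, "dz": 0.0005, "spin": 0.0866, "hand": 0}, {"dx": 0.0003, "dy": 0, "dz": 0.0005, "spin": 0.0866, "hand": 0}, {"dx": 0.0003, "dy": 0, "dz": 0.0005, "spin": 0.0866, "hand": 0}]'

```text
clock: 5.8
position: [0.6857, -0.1384, 0.2692]
eef_rot: [[0.548, 0.003, 0.837], [-0.837, 0.006, 0.548], [-0.004, -1.0, 0.005]]
force: [0.2, 10.1, 6.4]
finger_gap: 0.0136
```

Emit:
carry_out --plan '[{"dx": -0.0001, "dy": 0, "dz": 0.0005, "spin": 0.0866, "hand": 0}, {"dx": -0.0001, "dy": 0, "dz": 0.0005, "spin": 0.0866, "hand": 0}, {"dx": -0.0001, "dy": 0, "dz": 0.0005, "spin": 0.0866, "hand": 0}, {"dx": -0.0001, "dy": 0, "dz": 0.0005, "spin": 0.0866, "hand": 0}, {"dx": 0, "dy": 0, "dz": 0, "spin": 0, "hand": 0}, {"dx": 0, "dy": 0, "dz": 0, "spin": 0, "hand": 0}]'

```text
clock: 6.4
position: [0.6877, -0.1371, 0.2691]
eef_rot: [[0.041, 0.004, 0.999], [-0.999, 0.007, 0.041], [-0.006, -1.0, 0.004]]
force: [4.7, 11.3, 4.7]
finger_gap: 0.0137
```

Run:
```python
from h import *
s=env.state();print(s["clock"],s["joints"],s["position"],s["eef_rot"],s["force"],s["torque"])
```

```text
6.4 [-0.1991  0.4742  0.3516  1.4455  0.0074  1.3305] [ 0.6877 -0.1371  0.2691] [[ 0.0411  0.0042  0.9991]
 [-0.9991  0.0067  0.0411]
 [-0.0065 -1.      0.0044]] [ 4.6998 11.2746  4.6861] [ 2.4391 -0.6071 -0.0917]
```

Emit:
carry_out --plan '[{"dx": 0, "dy": 0, "dz": 0, "spin": 0, "hand": 1}, {"dx": 0, "dy": 0, "dz": 0, "spin": 0, "hand": 1}, {"dx": 0, "dy": 0, "dz": 0, "spin": 0, "hand": 1}, {"dx": 0, "dy": -0.03, "dz": 0, "spin": 0, "hand": 1}, {"dx": -0.02, "dy": -0.05, "dz": 0, "spin": 0, "hand": 1}, {"dx": -0.05, "dy": -0.04, "dz": -0.01, "spin": 0, "hand": 1}, {"dx": -0.05, "dy": -0.04, "dz": -0.01, "spin": 0, "hand": 1}, {"dx": 0, "dy": 0, "dz": 0, "spin": 0, "hand": 1}]'

```text
clock: 7.2
position: [0.6676, -0.0478, 0.3929]
eef_rot: [[0.042, 0.007, 0.999], [-0.999, 0.001, 0.042], [-0.0, -1.0, 0.007]]
force: [-0.4, -0.3, 0.0]
finger_gap: 0.0856
```

Run:
```python
from h import *
s=env.state();print(s["clock"],s["position"],s["eef_rot"],s["force"])
print(cal("wrist"))
snap("wrist","w3");snap("top","t3");snap("scene","s3")
```

```text
7.2 [ 0.6676 -0.0478  0.3929] [[ 0.0424  0.0071  0.9991]
 [-0.9991  0.0005  0.0424]
 [-0.0002 -1.      0.0071]] [-0.3913 -0.2603  0.0263]
(np.float64(282.8676670705521), 319.1533540928349, 197.45260524589327, array([[ 0.9991,  0.042 ,  0.0068, -0.6688],
       [ 0.0375, -0.945 ,  0.325 , -0.1415],
       [ 0.0201, -0.3244, -0.9457,  0.4358],
       [ 0.    ,  0.    ,  0.    ,  1.    ]]))
```

View pics/w3.png

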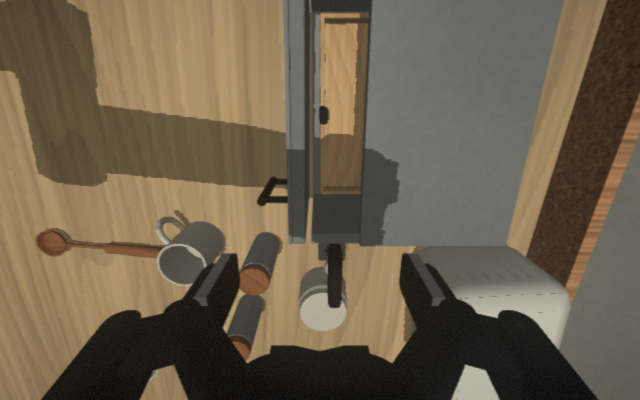

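The wing hangs near (335,275). The roof's front edge runs from (370,20) to (360,245), and the door's top from (297,0) to (297,240). I'll compare the angles by line fits.

Run:
```python
from h import *
im=cv2.imread("pics/w3.png");g=cv2.GaussianBlur(im,(3,3),0).astype(float).sum(2)
def edge(rows,c0,c1,sgn):
    out=[]
    for v in rows:
        d=np.diff(g[v,c0:c1])*sgn;k=d.argmax()
        o=0
        if 0<k<len(d)-1:
            den=d[k-1]-2*d[k]+d[k+1];o=.5*(d[k-1]-d[k+1])/den if den else 0
        out.append((c0+k+.5+o,v))
    return np.array(out)
def ang(e,z,name):
    q=np.array([px("wrist",u,v,z)[:2] for u,v in e]);
    p=np.polyfit(q[:,1],q[:,0],1)
    for _ in range(2):
        r=np.abs(q[:,0]-np.polyval(p,q[:,1]));k=r<=max(np.median(r)*2,1e-4);p=np.polyfit(q[k,1],q[k,0],1)
    print(name,"yaw deg %.2f"%np.degrees(-np.arctan(p[0])),"n",k.sum(),"rms",r[k].std(), "x@mean",np.polyval(p,q[:,1].mean()),"y",q[:,1].min(),q[:,1].max())
ang(edge(range(15,140),355,380,1),.18,"roof front")
ang(edge(range(170,240),345,375,1),.18,"roof front low")
ang(edge(range(70,240),270,300,-1),.178,"door front edge")
ang(edge(range(10,235),520,580,1),.18,"roof back")
ang(edge(range(262,300),320,336,-1),.221,"wing L")
ang(edge(range(262,300),335,352,1),.221,"wing R")
m=(im.max(2)<45).astype(np.uint8);n,l,st,ct=cv2.connectedComponentsWithStats(m);k=l[280,335];print(st[k],ct[k])
# wing via top cam
for nm in("t3","s3"):
    pass
t=cv2.imread("pics/t3.png");print(proj("top",[.688,-.137,.221]),proj("scene",[.688,-.137,.21]))
```

```text
roof front yaw deg 2.34 n 124 rms 2.387567691867023e-05 x@mean 0.7092369283432874 y -0.0016374650372421515 0.10182007499332887
roof front low yaw deg 1.93 n 46 rms 4.258799390170532e-05 x@mean 0.7143269984708993 y -0.10900609923611665 -0.03221473957487991
door front edge yaw deg -0.17 n 141 rms 0.00044617294569829343 x@mean 0.6369738700635509 y -0.11311497943609633 0.05668363614951584
roof back yaw deg 6.80 n 157 rms 0.0015518465392774957 x@mean 0.8758711228709285 y -0.0942767431502956 0.11157377174377761
wing L yaw deg 1.81 n 34 rms 7.86411574733402e-05 x@mean 0.6802957968501724 y -0.15634586097704886 -0.1137414739194442
wing R yaw deg 4.67 n 38 rms 0.0008048955062825061 x@mean 0.6954650348942945 y -0.15582662318369733 -0.11318709106242375
[327 244  15  63 737] [334.1289 272.2849]
[352.1434 160.7115] [384.8973 199.8633]
```

Run:
```python
from h import *
im=cv2.imread("pics/w3.png")
m=(im[150:220,245:292].max(2)<42).astype(np.uint8)*255
for r in m[20:62:2]: print(''.join('#' if x else '.' for x in r))
for p in [(.609,-.074,.161),(.609,-.074,.071)]: print(p,proj("wrist",p))
print(px("wrist",264,202,.161),px("wrist",275,182,.161), px("wrist",323,115,.15))
```

```text
...............................................
...............................................
...............................................
...............................................
..........................#####................
.........................################......
........................##################.....
.......................#######.................
.....................########..................
....................#######....................
...................#######.....................
..................#######......................
.................#######.......................
................#########......................
..............############################.....
.............#############################.....
..............#######..........................
...............####............................
...............................................
...............................................
...............................................
(0.609, -0.074, 0.161) [264.1005 199.2762]
(0.609, -0.074, 0.071) [275.9132 178.0753]
[ 0.6088 -0.0772  0.161 ] [ 0.6213 -0.0536  0.161 ] [0.6705 0.0176 0.15  ]
```

Emit:
carry_out --plan '[{"dx": 0, "dy": 0, "dz": 0, "spin": -0.0908, "hand": 1}, {"dx": 0, "dy": 0, "dz": 0, "spin": -0.0908, "hand": 1}, {"dx": 0, "dy": 0, "dz": 0, "spin": -0.0908, "hand": 1}, {"dx": 0, "dy": 0, "dz": 0, "spin": -0.0908, "hand": 1}, {"dx": 0, "dy": 0, "dz": 0, "spin": -0.0908, "hand": 1}, {"dx": 0, "dy": 0, "dz": 0, "spin": -0.0908, "hand": 1}, {"dx": 0, "dy": 0, "dz": 0, "spin": -0.0908, "hand": 1}, {"dx": 0, "dy": 0, "dz": 0, "spin": -0.0908, "hand": 1}]'

```text
clock: 8.15
position: [0.6681, -0.0528, 0.3851]
eef_rot: [[0.926, -0.004, 0.378], [-0.378, -0.0, 0.926], [-0.003, -1.0, -0.001]]
force: [0.2, 0.2, 0.4]
finger_gap: 0.0854
```

Emit:
carry_out --plan '[{"dx": 0, "dy": 0, "dz": 0, "spin": -0.0908, "hand": 1}, {"dx": 0, "dy": 0, "dz": 0, "spin": -0.0908, "hand": 1}, {"dx": 0, "dy": 0, "dz": 0, "spin": -0.0908, "hand": 1}, {"dx": -0.04, "dy": 0.04, "dz": -0.0172, "spin": 0, "hand": 1}, {"dx": -0.04, "dy": 0.04, "dz": -0.0172, "spin": 0, "hand": 1}, {"dx": 0, "dy": 0.06, "dz": 0, "spin": 0, "hand": 1}, {"dx": 0, "dy": 0, "dz": 0, "spin": 0, "hand": 1}]'

```text
clock: 8.85
position: [0.6045, -0.0804, 0.2736]
eef_rot: [[0.999, -0.016, -0.034], [0.034, 0.002, 0.999], [-0.016, -1.0, 0.002]]
force: [-0.6, -0.1, -0.9]
finger_gap: 0.0851
```

Run:
```python
from h import *
s=env.state();print(s["clock"],s["joints"],s["position"],s["eef_rot"],s["force"])
print(proj("wrist",(.6085,-.076,.161)),proj("wrist",(.6085,-.076,.071)))
snap("wrist","w4",(170,40,470,340),2)
```

```text
8.85 [-0.1321  0.3009  0.1122  1.3979 -0.0003 -0.1662] [ 0.6045 -0.0804  0.2736] [[ 0.9993 -0.0157 -0.0341]
 [ 0.0341  0.0018  0.9994]
 [-0.0156 -0.9999  0.0023]] [-0.6496 -0.0656 -0.9321]
[325.0629 231.9803] [323.1186 194.1609]
```

View pics/w4.png

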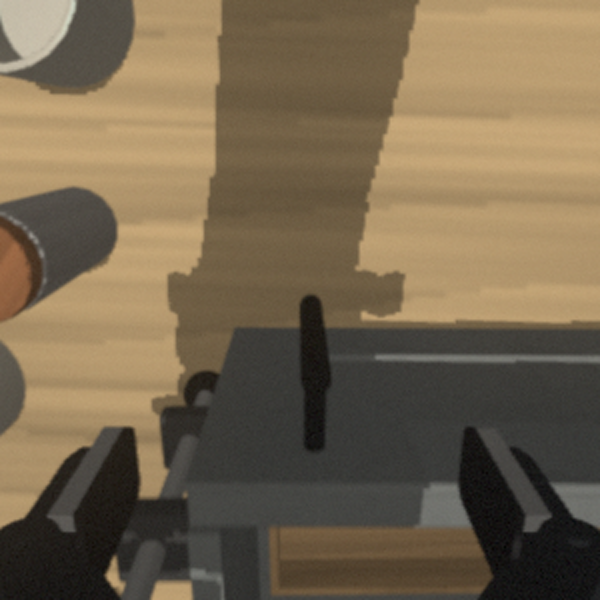

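The bar runs from its lower end at (325.5,190) to its top at (328,230), about 2 mm to +y of my estimate. I'll correct for that and grip.

Emit:
carry_out --plan '[{"dx": 0.0055, "dy": 0.0478, "dz": 0.0083, "spin": 0, "hand": 1}, {"dx": 0, "dy": 0.0478, "dz": 0, "spin": 0, "hand": 1}, {"dx": 0, "dy": 0, "dz": 0, "spin": 0, "hand": 0}, {"dx": 0, "dy": 0, "dz": 0, "spin": 0, "hand": 0}, {"dx": 0, "dy": 0, "dz": 0, "spin": 0, "hand": 0}, {"dx": 0, "dy": 0, "dz": 0, "spin": 0, "hand": 0}, {"dx": 0, "dy": 0, "dz": 0, "spin": 0, "hand": 0}, {"dx": 0, "dy": 0, "dz": 0, "spin": 0, "hand": 0}]' --squeeze 20

```text
clock: 9.7
position: [0.6136, -0.0736, 0.2126]
eef_rot: [[0.999, 0.003, -0.036], [0.036, -0.002, 0.999], [0.003, -1.0, -0.002]]
force: [-0.2, -4.0, 5.4]
finger_gap: 0.0096
```

Run:
```python
from h import *
s=env.state();print(s["position"],s["eef_rot"],s["force"],s["finger_gap"])
p=s["position"];R=s["eef_rot"]
# plan: keep the bar in the grasp while turning about the hinge
def plan(h,p,phi0,thetas):
    r=p-h;out=[];prev=p;ph=phi0
    for a,b in zip(thetas[:-1],thetas[1:]):
        c,s_=np.cos(-b),np.sin(-b);n=h+np.array([[c,-s_],[s_,c]])@r
        d=n-prev;z=np.array([np.cos(ph),np.sin(ph)]);x=np.array([z[1],-z[0]])
        out.append((round(d@x/.75,4),round(d@z/.75,4),round((b-a)/(np.pi/2),4)));prev=n;ph-=b-a
    return out
phi=np.arctan2(R[1,2],R[0,2]);yaw=np.radians(2.3)
hh=p[:2]+np.array([[np.cos(yaw),-np.sin(yaw)],[np.sin(yaw),np.cos(yaw)]])@[.05,.231]
print("hinge",hh,np.degrees(phi))
o=plan(hh,p[:2],phi,np.linspace(0,1.75,17))
print(o[:2],o[-1])
```

```text
[ 0.6136 -0.0736  0.2126] [[ 0.9993  0.0027 -0.0363]
 [ 0.0363 -0.0023  0.9993]
 [ 0.0027 -1.     -0.0024]] [-0.2377 -4.0185  5.394 ] 0.009641667971763265
hinge [0.6543 0.1593] 92.08256732055726
[(np.float64(-0.0333), np.float64(0.009), np.float64(0.0696)), (np.float64(-0.0333), np.float64(0.009), np.float64(0.0696))] (np.float64(-0.0333), np.float64(0.009), np.float64(0.0696))
```

Emit:
carry_out --plan '[{"dx": 0, "dy": 0, "dz": 0, "spin": 0, "hand": 0.4}, {"dx": 0, "dy": 0, "dz": 0, "spin": 0, "hand": 0.4}, {"dx": -0.0015, "dy": 0.016, "dz": 0, "spin": 0, "hand": 0.4}, {"dx": 0, "dy": 0, "dz": 0, "spin": 0, "hand": 0.4}, {"dx": 0, "dy": 0, "dz": 0, "spin": 0, "hand": 0}, {"dx": 0, "dy": 0, "dz": 0, "spin": 0, "hand": 0}, {"dx": 0, "dy": 0, "dz": 0, "spin": 0, "hand": 0}, {"dx": 0, "dy": 0, "dz": 0, "spin": 0, "hand": 0}]' --squeeze 20

```text
clock: 10.5
position: [0.6116, -0.0736, 0.1983]
eef_rot: [[0.999, -0.001, -0.036], [0.036, -0.002, 0.999], [-0.001, -1.0, -0.002]]
force: [-0.7, -5.1, -2.2]
finger_gap: 0.0103
```

Emit:
carry_out --plan '[{"dx": -0.0168, "dy": 0, "dz": 0.0035, "spin": 0.0348, "hand": 0}, {"dx": -0.0335, "dy": 0, "dz": 0.0088, "spin": 0.0696, "hand": 0}, {"dx": -0.0335, "dy": 0, "dz": 0.0088, "spin": 0.0696, "hand": 0}, {"dx": -0.0335, "dy": 0, "dz": 0.0088, "spin": 0.0696, "hand": 0}, {"dx": -0.0335, "dy": 0, "dz": 0.0088, "spin": 0.0696, "hand": 0}]'

```text
clock: 11.0
position: [0.5024, -0.0299, 0.1982]
eef_rot: [[0.895, -0.005, 0.447], [-0.447, -0.008, 0.895], [-0.001, -1.0, -0.01]]
force: [-10.5, -16.7, 3.2]
finger_gap: 0.0101
```

Run:
```python
from h import *
s=env.state();R=s["eef_rot"];print(s["position"],np.degrees(np.arctan2(R[1,2],R[0,2])),s["force"],s["finger_gap"],s["joints"])
```

```text
[ 0.5024 -0.0299  0.1982] 63.4703125764831 [-10.5028 -16.7477   3.2108] 0.010073797502581723 [-0.0555  0.1099 -0.29    1.1757 -0.0086  0.4075]
```

Emit:
carry_out --plan '[{"dx": 0, "dy": 0, "dz": -0.004, "spin": 0, "hand": 0}, {"dx": 0, "dy": 0, "dz": 0, "spin": 0, "hand": 0}]'

```text
clock: 11.2
position: [0.5022, -0.0302, 0.1983]
eef_rot: [[0.898, -0.003, 0.44], [-0.44, -0.002, 0.898], [-0.002, -1.0, -0.004]]
force: [-5.3, -7.7, -1.4]
finger_gap: 0.0102
```

Emit:
carry_out --plan '[{"dx": -0.034, "dy": 0, "dz": 0.006, "spin": 0.0696, "hand": 0}, {"dx": -0.034, "dy": 0, "dz": 0.0078, "spin": 0.0696, "hand": 0}, {"dx": -0.034, "dy": 0, "dz": 0.0078, "spin": 0.0696, "hand": 0}, {"dx": -0.034, "dy": 0, "dz": 0.0078, "spin": 0.0696, "hand": 0}]'

```text
clock: 11.6
position: [0.4324, 0.0468, 0.1983]
eef_rot: [[0.623, -0.004, 0.782], [-0.782, -0.001, 0.623], [-0.001, -1.0, -0.004]]
force: [-3.3, -1.4, -1.7]
finger_gap: 0.0098
```

Forces are low now, so I'll continue the swing.

Emit:
carry_out --plan '[{"dx": -0.034, "dy": 0, "dz": 0.0083, "spin": 0.0696, "hand": 0}, {"dx": -0.034, "dy": 0, "dz": 0.0083, "spin": 0.0696, "hand": 0}, {"dx": -0.034, "dy": 0, "dz": 0.0083, "spin": 0.0696, "hand": 0}, {"dx": -0.034, "dy": 0, "dz": 0.0083, "spin": 0.0696, "hand": 0}]'

```text
clock: 12.0
position: [0.4034, 0.1478, 0.1983]
eef_rot: [[0.235, -0.006, 0.972], [-0.972, -0.0, 0.235], [-0.001, -1.0, -0.006]]
force: [-5.1, -0.8, -1.4]
finger_gap: 0.0101
```

Emit:
carry_out --plan '[{"dx": -0.034, "dy": 0, "dz": 0.0083, "spin": 0.0696, "hand": 0}, {"dx": -0.034, "dy": 0, "dz": 0.0083, "spin": 0.0696, "hand": 0}, {"dx": -0.034, "dy": 0, "dz": 0.0083, "spin": 0.0696, "hand": 0}, {"dx": -0.017, "dy": 0, "dz": 0.004, "spin": 0.0348, "hand": 0}, {"dx": 0, "dy": 0, "dz": 0, "spin": 0, "hand": 0}, {"dx": 0, "dy": 0, "dz": 0, "spin": 0, "hand": 0}]'

```text
clock: 12.6
position: [0.4172, 0.2391, 0.1984]
eef_rot: [[-0.139, -0.005, 0.99], [-0.99, 0.003, -0.139], [-0.002, -1.0, -0.006]]
force: [-8.7, 2.6, -0.3]
finger_gap: 0.0098
```

Emit:
carry_out --plan '[{"dx": 0, "dy": 0, "dz": 0, "spin": 0, "hand": 1}, {"dx": 0, "dy": 0, "dz": 0, "spin": 0, "hand": 1}, {"dx": 0, "dy": 0, "dz": 0, "spin": 0, "hand": 1}, {"dx": 0, "dy": -0.05, "dz": 0, "spin": 0, "hand": 1}, {"dx": 0, "dy": -0.06, "dz": 0, "spin": 0, "hand": 1}, {"dx": 0, "dy": -0.06, "dz": 0, "spin": 0, "hand": 1}, {"dx": 0.0346, "dy": 0, "dz": 0.0534, "spin": 0, "hand": 1}, {"dx": 0.0346, "dy": 0, "dz": 0.0534, "spin": 0, "hand": 1}]'

```text
clock: 13.4
position: [0.4923, 0.1752, 0.3289]
eef_rot: [[-0.138, 0.005, 0.99], [-0.99, 0.002, -0.138], [-0.003, -1.0, 0.005]]
force: [0.2, 0.2, 0.1]
finger_gap: 0.0854
```

Emit:
carry_out --plan '[{"dx": 0.0346, "dy": 0, "dz": 0.0534, "spin": 0, "hand": 1}, {"dx": 0.0346, "dy": 0, "dz": 0.0534, "spin": 0, "hand": 1}, {"dx": 0.0346, "dy": 0, "dz": 0.0534, "spin": 0, "hand": 1}, {"dx": 0.0346, "dy": 0, "dz": 0.0534, "spin": 0, "hand": 1}, {"dx": 0.0346, "dy": 0, "dz": 0.0534, "spin": 0, "hand": 1}, {"dx": 0, "dy": 0, "dz": 0, "spin": -0.0929, "hand": 1}, {"dx": 0, "dy": 0, "dz": 0, "spin": -0.0929, "hand": 1}, {"dx": 0, "dy": 0, "dz": 0, "spin": -0.0929, "hand": 1}]'

```text
clock: 14.2
position: [0.6717, 0.0173, 0.3257]
eef_rot: [[0.296, -0.0, 0.955], [-0.955, 0.0, 0.296], [-0.0, -1.0, -0.0]]
force: [0.5, -0.5, -0.2]
finger_gap: 0.0855
```

Emit:
carry_out --plan '[{"dx": 0, "dy": 0, "dz": 0, "spin": -0.0929, "hand": 1}, {"dx": 0, "dy": 0, "dz": 0, "spin": -0.0929, "hand": 1}, {"dx": 0, "dy": 0, "dz": 0, "spin": -0.0929, "hand": 1}, {"dx": 0, "dy": 0, "dz": 0, "spin": -0.0929, "hand": 1}, {"dx": 0, "dy": 0, "dz": 0, "spin": -0.0929, "hand": 1}, {"dx": 0, "dy": 0, "dz": 0, "spin": -0.0929, "hand": 1}, {"dx": 0, "dy": 0, "dz": 0, "spin": -0.0929, "hand": 1}, {"dx": 0, "dy": 0, "dz": 0, "spin": -0.0929, "hand": 1}]'

```text
clock: 15.0
position: [0.6713, 0.018, 0.3264]
eef_rot: [[0.995, 0.001, 0.101], [-0.101, 0.0, 0.995], [0.001, -1.0, 0.0]]
force: [1.4, -0.2, -0.5]
finger_gap: 0.0853
```

Emit:
carry_out --plan '[{"dx": 0, "dy": 0, "dz": 0, "spin": -0.0929, "hand": 1}, {"dx": 0, "dy": 0, "dz": 0, "spin": 0, "hand": 1}, {"dx": 0, "dy": 0, "dz": 0, "spin": 0, "hand": 1}]'

```text
clock: 15.3
position: [0.6712, 0.0181, 0.3263]
eef_rot: [[0.999, 0.0, -0.035], [0.035, 0.0, 0.999], [0.0, -1.0, 0.0]]
force: [-0.4, -0.1, 0.1]
finger_gap: 0.0852
```

Run:
```python
from h import *
s=env.state();R=s["eef_rot"];print(s["clock"],s["position"],np.degrees(np.arctan2(R[1,2],R[0,2])),s["force"],s["joints"])
print(R)
P=np.array([(.6116,-.0736),(.5022,-.0302),(.4324,.0468),(.4034,.1478),(.4172,.2391)])
A=np.c_[2*P,np.ones(5)];c=np.linalg.lstsq(A,(P**2).sum(1),rcond=None)[0];print("hinge",c[:2],np.sqrt(c[2]+c[:2]@c[:2]))
for u,v in ((205,256),(194,212),(194,184),(366,224),(368,289)):print(px("top",u,v,.05))
snap("wrist","w5");snap("top","t5",(90,60,430,315),1.8)
snap("scene","s5")
```

```text
15.3 [0.6712 0.0181 0.3263] 92.00765552019494 [-0.4264 -0.0613  0.1078] [ 0.0269  0.4236  0.4009  1.5478  0.0001 -0.0081]
[[ 0.9994  0.0002 -0.035 ]
 [ 0.035   0.0001  0.9994]
 [ 0.0002 -1.      0.0001]]
hinge [0.6389 0.1606] 0.23549613795140087
[0.3255 0.4316 0.05  ]
[0.5007 0.4826 0.05  ]
[0.6143 0.4872 0.05  ]
[ 0.4634 -0.2102  0.05  ]
[ 0.2057 -0.2191  0.05  ]
```

View pics/w5.png

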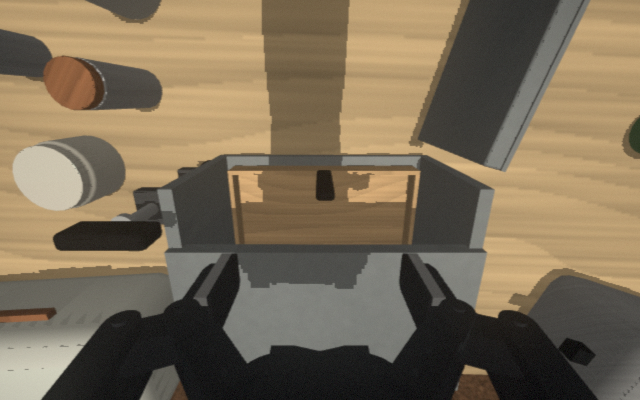

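View pics/s5.png

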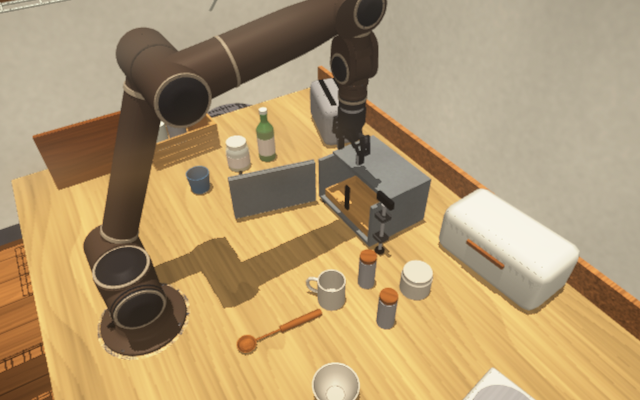

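The door is open at about 100° and only two canisters exist. The tab's top end is near (325,198), its base near (324,171).

Run:
```python
from h import *
print(px("wrist",325.5,197,.15),px("wrist",324.5,173,.09),proj("wrist",(.6695,.0217,.15)))
for u,v,z in((229,157,.014),(423,156,.014),(487,251,.18),(166,251,.18)):print(px("wrist",u,v,z))
```

```text
[0.6723 0.0238 0.15  ] [0.6646 0.0236 0.09  ] [323.3197 194.0245]
[ 0.6659 -0.1051  0.014 ]
[0.6549 0.1585 0.014 ]
[0.7062 0.1642 0.18  ]
[ 0.7163 -0.1127  0.18  ]
```

Emit:
carry_out --plan '[{"dx": -0.0013, "dy": 0.05, "dz": 0.0072, "spin": 0, "hand": 1}, {"dx": 0, "dy": 0.05, "dz": 0, "spin": 0, "hand": 1}, {"dx": 0, "dy": 0.04, "dz": 0, "spin": 0, "hand": 0.6}, {"dx": 0, "dy": 0.02, "dz": 0, "spin": 0, "hand": 0.6}, {"dx": 0, "dy": 0.0177, "dz": 0, "spin": 0, "hand": 0.6}, {"dx": 0, "dy": 0, "dz": 0, "spin": 0, "hand": 0.6}, {"dx": 0, "dy": 0, "dz": 0, "spin": 0, "hand": 0}, {"dx": 0, "dy": 0, "dz": 0, "spin": 0, "hand": 0}]' --squeeze 30

```text
clock: 16.25
position: [0.6705, 0.0236, 0.1945]
eef_rot: [[0.999, 0.002, -0.038], [0.038, 0.0, 0.999], [0.002, -1.0, -0.0]]
force: [0.2, -0.7, -0.2]
finger_gap: 0.0235
```

Emit:
carry_out --plan '[{"dx": 0, "dy": 0, "dz": 0, "spin": 0, "hand": 0}, {"dx": 0, "dy": 0, "dz": 0, "spin": 0, "hand": 0}, {"dx": 0, "dy": 0, "dz": 0, "spin": 0, "hand": 0}]'

```text
clock: 16.55
position: [0.6706, 0.0234, 0.1946]
eef_rot: [[0.999, 0.003, -0.038], [0.038, -0.0, 0.999], [0.003, -1.0, -0.001]]
force: [0.5, -1.3, 6.6]
finger_gap: 0.0174
```

Emit:
carry_out --plan '[{"dx": -0.02, "dy": 0, "dz": 0, "spin": 0, "hand": 0}, {"dx": -0.035, "dy": 0, "dz": 0, "spin": 0, "hand": 0}, {"dx": -0.035, "dy": 0, "dz": 0, "spin": 0, "hand": 0}, {"dx": -0.035, "dy": 0, "dz": 0, "spin": 0, "hand": 0}, {"dx": -0.035, "dy": 0, "dz": 0, "spin": 0, "hand": 0}, {"dx": -0.025, "dy": 0, "dz": 0, "spin": 0, "hand": 0}, {"dx": -0.014, "dy": 0, "dz": 0, "spin": 0, "hand": 0}, {"dx": -0.001, "dy": 0, "dz": 0, "spin": 0, "hand": 0}]'

```text
clock: 17.35
position: [0.5201, 0.0179, 0.1945]
eef_rot: [[0.999, 0.004, -0.039], [0.039, 0.0, 0.999], [0.004, -1.0, 0.0]]
force: [0.8, 0.2, 6.7]
finger_gap: 0.0173
```

Emit:
carry_out --plan '[{"dx": 0, "dy": 0, "dz": 0, "spin": 0, "hand": 0}, {"dx": 0, "dy": 0, "dz": 0, "spin": 0, "hand": 0}]'

```text
clock: 17.55
position: [0.5207, 0.018, 0.1944]
eef_rot: [[0.999, 0.002, -0.039], [0.039, 0.0, 0.999], [0.002, -1.0, 0.0]]
force: [-0.0, -0.6, 9.7]
finger_gap: 0.0172
```

Emit:
carry_out --plan '[{"dx": 0, "dy": 0, "dz": 0, "spin": 0, "hand": 0.5}, {"dx": 0, "dy": 0, "dz": 0, "spin": 0, "hand": 1}, {"dx": 0, "dy": 0, "dz": 0, "spin": 0, "hand": 1}, {"dx": 0, "dy": -0.05, "dz": 0, "spin": 0, "hand": 1}, {"dx": 0, "dy": -0.06, "dz": 0, "spin": 0, "hand": 1}, {"dx": 0, "dy": -0.06, "dz": 0, "spin": 0, "hand": 1}, {"dx": 0, "dy": -0.02, "dz": 0, "spin": 0, "hand": 1}, {"dx": 0, "dy": 0, "dz": 0, "spin": 0, "hand": 1}]'

```text
clock: 18.35
position: [0.5209, 0.0179, 0.3379]
eef_rot: [[0.999, 0.004, -0.039], [0.039, 0.0, 0.999], [0.004, -1.0, 0.0]]
force: [0.7, 0.6, -1.4]
finger_gap: 0.0852
```

Run:
```python
from h import *
s=env.state();print(s["clock"],s["position"],s["force"])
C=snap("wrist","w6")
import pickle;pickle.dump(C,open("c6.pkl","wb"))
```

```text
18.35 [0.5209 0.0179 0.3379] [ 0.6502  0.6209 -1.4068]
```

View pics/w6.png

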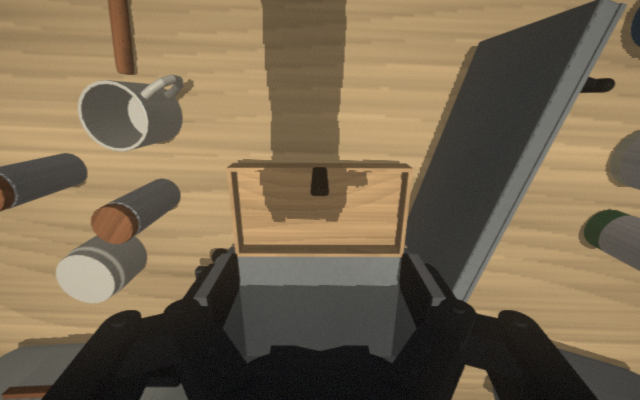

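The tray is fully out. Its rear inner edge is at about v=245, u=244..401, and the tab is at (319,180). Canister 0's lid is at (114,224).

Run:
```python
from h import *
import pickle
C=pickle.load(open("c6.pkl","rb"))
P=lambda u,v,z:px("wrist",u,v,z,C)
print("rear floor",P(245,244,.032),P(400,244,.032)," rear rim",P(240,254,.058),P(404,254,.058))
print("front rim",P(231,164,.058),P(411,164,.058))
print("can",P(115,224,.118),"tab",P(319.5,191,.15))
```

```text
rear floor [ 0.6462 -0.0882  0.032 ] [0.6373 0.1426 0.032 ]  rear rim [ 0.6479 -0.0888  0.058 ] [0.639  0.1414 0.058 ]
front rim [ 0.5194 -0.0932  0.058 ] [0.5107 0.1326 0.058 ]
can [ 0.5789 -0.2089  0.118 ] tab [0.521 0.018 0.15 ]
```

Emit:
carry_out --plan '[{"dx": 0.0131, "dy": 0, "dz": -0.0622, "spin": 0, "hand": 1}, {"dx": 0.0131, "dy": 0, "dz": -0.0622, "spin": 0, "hand": 1}, {"dx": 0.0131, "dy": 0, "dz": -0.0622, "spin": 0, "hand": 1}, {"dx": 0.0131, "dy": 0, "dz": -0.0622, "spin": 0, "hand": 1}, {"dx": 0.0131, "dy": 0, "dz": -0.0622, "spin": 0, "hand": 1}, {"dx": 0, "dy": 0, "dz": 0, "spin": 0, "hand": 1}, {"dx": 0, "dy": 0, "dz": 0, "spin": 0, "hand": 1}]'

```text
clock: 19.1
position: [0.5777, -0.2143, 0.3324]
eef_rot: [[0.999, -0.004, -0.037], [0.037, 0.002, 0.999], [-0.004, -1.0, 0.002]]
force: [0.1, -0.2, -0.3]
finger_gap: 0.0852
```

```bash
cat >> h.py <<'E'
def lids(z=.118,name=None):
    s=env.state();C=cal("wrist");im=env.get_image("wrist")
    hsv=cv2.cvtColor(im,cv2.COLOR_RGB2HSV)
    m=cv2.inRange(hsv,(3,130,70),(14,255,230))
    m=cv2.morphologyEx(m,cv2.MORPH_OPEN,np.ones((3,3),np.uint8))
    n,l,st,ct=cv2.connectedComponentsWithStats(m)
    print("pose",s["clock"],s["position"],s["eef_rot"][:2,2])
    for i in range(1,n):
        if st[i,4]>250: print(st[i],ct[i],px("wrist",*ct[i],z,C))
    if name: cv2.imwrite(f"pics/{name}.png",im[:,:,::-1])
E
python3 -c "
from h import *
lids(name='w7')
im=cv2.cvtColor(cv2.imread('pics/w6.png'),cv2.COLOR_BGR2HSV);print(im[224,115],im[232,110],im[120,200])"
```

```text
pose 19.1 [ 0.5777 -0.2143  0.3324] [-0.0366  0.9993]
[299   0  17  33 470] [306.5128  15.2915] [ 0.4245 -0.2307  0.118 ]
[ 166  130   47   45 1603] [188.8983 151.952 ] [ 0.548  -0.3463  0.118 ]
[301 169  30  32 460] [314.7609 182.5587] [ 0.5754 -0.2188  0.118 ]
[314 179  27  30 371] [327.9919 194.2561] [ 0.5877 -0.2044  0.118 ]
[ 12 137 136] [ 12 143 132] [ 18  99 180]
```

Emit:
carry_out --plan '[{"dx": 0.0054, "dy": 0.06, "dz": 0.0029, "spin": 0, "hand": 1}, {"dx": 0, "dy": 0.06, "dz": 0, "spin": 0, "hand": 1}, {"dx": 0, "dy": 0.06, "dz": 0, "spin": 0, "hand": 1}, {"dx": 0, "dy": 0.04, "dz": 0, "spin": 0, "hand": 1}, {"dx": 0, "dy": 0.0245, "dz": 0, "spin": 0, "hand": 1}, {"dx": 0, "dy": 0, "dz": 0, "spin": 0, "hand": 0}, {"dx": 0, "dy": 0, "dz": 0, "spin": 0, "hand": 0}, {"dx": 0, "dy": 0, "dz": 0, "spin": 0, "hand": 0}]' --squeeze 30

```text
clock: 19.95
position: [0.5828, -0.2107, 0.154]
eef_rot: [[0.999, 0.003, -0.04], [0.04, -0.001, 0.999], [0.002, -1.0, -0.001]]
force: [-0.4, -0.6, -1.1]
finger_gap: 0.0477
```

Emit:
carry_out --plan '[{"dx": 0, "dy": 0, "dz": 0, "spin": 0, "hand": 0}, {"dx": 0, "dy": 0, "dz": 0, "spin": 0, "hand": 0}]'

```text
clock: 20.15
position: [0.5828, -0.211, 0.1537]
eef_rot: [[0.999, 0.003, -0.039], [0.039, -0.0, 0.999], [0.003, -1.0, -0.001]]
force: [-0.2, 0.4, 4.3]
finger_gap: 0.0478
```

Emit:
carry_out --plan '[{"dx": 0, "dy": -0.03, "dz": 0, "spin": 0, "hand": 0}, {"dx": 0, "dy": -0.055, "dz": 0, "spin": 0, "hand": 0}, {"dx": 0, "dy": -0.055, "dz": 0, "spin": 0, "hand": 0}, {"dx": 0.0024, "dy": 0, "dz": 0.03, "spin": 0, "hand": 0}, {"dx": 0.0024, "dy": 0, "dz": 0.055, "spin": 0, "hand": 0}, {"dx": 0.0024, "dy": 0, "dz": 0.06, "spin": 0, "hand": 0}, {"dx": 0.0024, "dy": 0, "dz": 0.055, "spin": 0, "hand": 0}, {"dx": 0.0024, "dy": 0, "dz": 0.0358, "spin": 0, "hand": 0}]'

```text
clock: 20.95
position: [0.5839, -0.0316, 0.2575]
eef_rot: [[0.999, 0.0, -0.04], [0.04, 0.001, 0.999], [0.0, -1.0, 0.0]]
force: [0.1, -0.4, -0.7]
finger_gap: 0.0474
```

Emit:
carry_out --plan '[{"dx": 0, "dy": 0.03, "dz": 0, "spin": 0, "hand": 0}, {"dx": 0, "dy": 0.03, "dz": 0, "spin": 0, "hand": 0}, {"dx": 0, "dy": 0.02, "dz": 0, "spin": 0, "hand": 0}, {"dx": 0, "dy": 0, "dz": 0, "spin": 0, "hand": 0}, {"dx": 0, "dy": 0, "dz": 0, "spin": 0, "hand": 0}]'

```text
clock: 21.45
position: [0.5842, -0.034, 0.1975]
eef_rot: [[0.999, -0.0, -0.039], [0.039, 0.0, 0.999], [-0.0, -1.0, 0.0]]
force: [1.0, 0.6, -1.2]
finger_gap: 0.0474
```

Emit:
carry_out --plan '[{"dx": 0, "dy": 0.007, "dz": 0, "spin": 0, "hand": 0}, {"dx": 0, "dy": 0.005, "dz": 0, "spin": 0, "hand": 0}, {"dx": 0, "dy": 0, "dz": 0, "spin": 0, "hand": 0}, {"dx": 0, "dy": 0, "dz": 0, "spin": 0, "hand": 0}]'

```text
clock: 21.85
position: [0.5843, -0.034, 0.1882]
eef_rot: [[0.999, 0.0, -0.039], [0.039, 0.0, 0.999], [0.0, -1.0, -0.0]]
force: [-0.7, 0.5, -1.2]
finger_gap: 0.0476
```

Emit:
carry_out --plan '[{"dx": 0, "dy": 0.003, "dz": 0, "spin": 0, "hand": 0}, {"dx": 0, "dy": 0, "dz": 0, "spin": 0, "hand": 0}, {"dx": 0, "dy": 0, "dz": 0, "spin": 0, "hand": 0}]'

```text
clock: 22.15
position: [0.5842, -0.034, 0.1859]
eef_rot: [[0.999, 0.0, -0.039], [0.039, -0.0, 0.999], [0.0, -1.0, -0.0]]
force: [0.4, 0.1, -1.6]
finger_gap: 0.0473
```

Emit:
carry_out --plan '[{"dx": 0, "dy": 0.002, "dz": 0, "spin": 0, "hand": 0}, {"dx": 0, "dy": 0, "dz": 0, "spin": 0, "hand": 0}, {"dx": 0, "dy": 0, "dz": 0, "spin": 0, "hand": 0}]'

```text
clock: 22.45
position: [0.5848, -0.034, 0.1856]
eef_rot: [[0.999, 0.002, -0.039], [0.039, -0.0, 0.999], [0.002, -1.0, -0.0]]
force: [-0.9, -0.4, 6.4]
finger_gap: 0.0473
```

Emit:
carry_out --plan '[{"dx": 0, "dy": 0, "dz": 0, "spin": 0, "hand": 1}, {"dx": 0, "dy": 0, "dz": 0, "spin": 0, "hand": 1}, {"dx": 0, "dy": 0, "dz": 0, "spin": 0, "hand": 1}, {"dx": 0, "dy": -0.03, "dz": 0, "spin": 0, "hand": 1}, {"dx": 0, "dy": -0.05, "dz": 0, "spin": 0, "hand": 1}, {"dx": 0, "dy": -0.06, "dz": 0, "spin": 0, "hand": 1}, {"dx": 0, "dy": -0.05, "dz": 0, "spin": 0, "hand": 1}, {"dx": -0.0094, "dy": 0, "dz": -0.04, "spin": 0, "hand": 1}]'

```text
clock: 23.25
position: [0.5801, -0.0625, 0.3325]
eef_rot: [[0.999, 0.009, -0.043], [0.043, 0.0, 0.999], [0.009, -1.0, -0.0]]
force: [0.7, -1.0, 0.7]
finger_gap: 0.0851
```

Emit:
carry_out --plan '[{"dx": -0.0094, "dy": 0, "dz": -0.0623, "spin": 0, "hand": 1}, {"dx": -0.0094, "dy": 0, "dz": -0.0623, "spin": 0, "hand": 1}, {"dx": -0.0094, "dy": 0, "dz": -0.0623, "spin": 0, "hand": 1}, {"dx": -0.0094, "dy": 0, "dz": -0.0623, "spin": 0, "hand": 1}, {"dx": -0.0094, "dy": 0, "dz": -0.0623, "spin": 0, "hand": 1}, {"dx": -0.0094, "dy": 0, "dz": -0.0623, "spin": 0, "hand": 1}, {"dx": 0, "dy": 0, "dz": 0, "spin": 0, "hand": 1}, {"dx": 0, "dy": 0, "dz": 0, "spin": 0, "hand": 1}]'

```text
clock: 24.05
position: [0.5465, -0.3472, 0.3259]
eef_rot: [[0.999, -0.001, -0.036], [0.036, 0.001, 0.999], [-0.001, -1.0, 0.001]]
force: [-0.0, 0.1, 0.2]
finger_gap: 0.0856
```

```bash
python3 -c "
from h import *
lids(name='w8')"
```

```text
pose 24.05 [ 0.5465 -0.3472  0.3259] [-0.0363  0.9993]
[307 186  33  22 280] [324.6393 196.6786] [ 0.5579 -0.3412  0.118 ]
[611 222  29  41 918] [626.9891 244.2222] [ 0.6012 -0.0063  0.118 ]
```

View pics/w8.png

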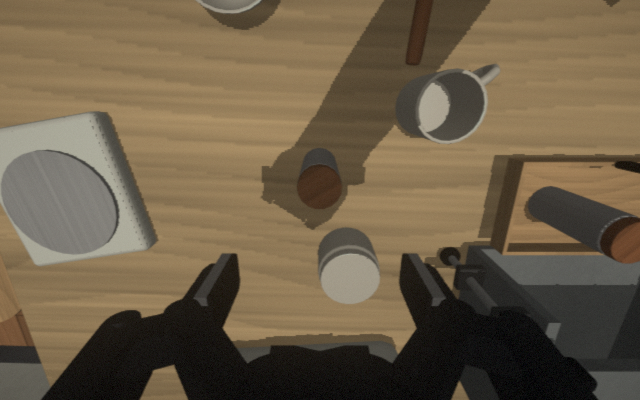

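Canister 1's lid is centred at (320,187). The first canister stands upright in the tray, at right around (600,225).

Emit:
carry_out --plan '[{"dx": 0.0027, "dy": 0.06, "dz": 0.0017, "spin": 0, "hand": 1}, {"dx": 0, "dy": 0.06, "dz": 0, "spin": 0, "hand": 1}, {"dx": 0, "dy": 0.06, "dz": 0, "spin": 0, "hand": 1}, {"dx": 0, "dy": 0.03, "dz": 0, "spin": 0, "hand": 1}, {"dx": 0, "dy": 0.0199, "dz": 0, "spin": 0, "hand": 1}, {"dx": 0, "dy": 0, "dz": 0, "spin": 0, "hand": 0}, {"dx": 0, "dy": 0, "dz": 0, "spin": 0, "hand": 0}, {"dx": 0, "dy": 0, "dz": 0, "spin": 0, "hand": 0}]' --squeeze 30

```text
clock: 24.9
position: [0.5499, -0.3445, 0.1563]
eef_rot: [[0.999, 0.002, -0.04], [0.04, -0.002, 0.999], [0.002, -1.0, -0.002]]
force: [-0.5, 0.1, -1.8]
finger_gap: 0.047
```

Emit:
carry_out --plan '[{"dx": 0, "dy": 0, "dz": 0, "spin": 0, "hand": 0}, {"dx": 0, "dy": 0, "dz": 0, "spin": 0, "hand": 0}]'

```text
clock: 25.1
position: [0.5496, -0.3448, 0.1561]
eef_rot: [[0.999, 0.003, -0.039], [0.039, -0.001, 0.999], [0.003, -1.0, -0.001]]
force: [0.5, 1.0, 6.0]
finger_gap: 0.0476
```

Emit:
carry_out --plan '[{"dx": 0, "dy": -0.03, "dz": 0, "spin": 0, "hand": 0}, {"dx": 0, "dy": -0.055, "dz": 0, "spin": 0, "hand": 0}, {"dx": 0, "dy": -0.06, "dz": 0, "spin": 0, "hand": 0}, {"dx": 0, "dy": -0.06, "dz": 0, "spin": 0, "hand": 0}, {"dx": 0, "dy": -0.055, "dz": 0, "spin": 0, "hand": 0}, {"dx": 0.0064, "dy": 0, "dz": 0.0416, "spin": 0, "hand": 0}, {"dx": 0.0064, "dy": 0, "dz": 0.06, "spin": 0, "hand": 0}, {"dx": 0.0064, "dy": 0, "dz": 0.06, "spin": 0, "hand": 0}]'

```text
clock: 25.9
position: [0.5585, -0.2223, 0.3494]
eef_rot: [[0.999, 0.0, -0.037], [0.037, 0.0, 0.999], [0.0, -1.0, 0.0]]
force: [0.5, 0.5, -3.0]
finger_gap: 0.0475
```

Emit:
carry_out --plan '[{"dx": 0.0064, "dy": 0, "dz": 0.06, "spin": 0, "hand": 0}, {"dx": 0.0064, "dy": 0, "dz": 0.06, "spin": 0, "hand": 0}, {"dx": 0.0064, "dy": 0, "dz": 0.06, "spin": 0, "hand": 0}, {"dx": 0.0064, "dy": 0, "dz": 0.06, "spin": 0, "hand": 0}, {"dx": 0.0064, "dy": 0, "dz": 0.06, "spin": 0, "hand": 0}, {"dx": 0.0064, "dy": 0, "dz": 0.06, "spin": 0, "hand": 0}, {"dx": 0.0062, "dy": 0, "dz": 0.04, "spin": 0, "hand": 0}, {"dx": 0, "dy": 0, "dz": 0, "spin": 0, "hand": 0}]'

```text
clock: 26.7
position: [0.5804, 0.0817, 0.3489]
eef_rot: [[0.999, -0.001, -0.044], [0.044, 0.001, 0.999], [-0.001, -1.0, 0.001]]
force: [0.8, -0.3, -0.9]
finger_gap: 0.0475
```

Emit:
carry_out --plan '[{"dx": 0, "dy": 0.05, "dz": 0, "spin": 0, "hand": 0}, {"dx": 0, "dy": 0.06, "dz": 0, "spin": 0, "hand": 0}, {"dx": 0, "dy": 0.05, "dz": 0, "spin": 0, "hand": 0}, {"dx": 0, "dy": 0.02, "dz": 0, "spin": 0, "hand": 0}, {"dx": 0, "dy": 0, "dz": 0, "spin": 0, "hand": 0}, {"dx": 0, "dy": 0, "dz": 0, "spin": 0, "hand": 0}]'

```text
clock: 27.3
position: [0.5805, 0.0775, 0.215]
eef_rot: [[0.999, 0.0, -0.038], [0.038, -0.0, 0.999], [0.0, -1.0, -0.0]]
force: [-0.3, 0.1, -1.4]
finger_gap: 0.0473
```

Contact is expected at about z = .188 (Δ27 mm).

Emit:
carry_out --plan '[{"dx": 0, "dy": 0.018, "dz": 0, "spin": 0, "hand": 0}, {"dx": 0, "dy": 0.012, "dz": 0, "spin": 0, "hand": 0}, {"dx": 0, "dy": 0.005, "dz": 0, "spin": 0, "hand": 0}, {"dx": 0, "dy": 0, "dz": 0, "spin": 0, "hand": 0}, {"dx": 0, "dy": 0, "dz": 0, "spin": 0, "hand": 0}]'

```text
clock: 27.8
position: [0.5804, 0.0782, 0.1882]
eef_rot: [[0.999, 0.0, -0.039], [0.039, 0.0, 0.999], [0.0, -1.0, 0.0]]
force: [0.3, -1.1, -2.3]
finger_gap: 0.0473
```

Emit:
carry_out --plan '[{"dx": 0, "dy": 0.002, "dz": 0, "spin": 0, "hand": 0}, {"dx": 0, "dy": 0, "dz": 0, "spin": 0, "hand": 0}, {"dx": 0, "dy": 0, "dz": 0, "spin": 0, "hand": 0}]'

```text
clock: 28.1
position: [0.5811, 0.0781, 0.188]
eef_rot: [[0.999, 0.003, -0.039], [0.039, 0.0, 0.999], [0.003, -1.0, 0.0]]
force: [-1.2, -1.0, 6.2]
finger_gap: 0.0471
```

Emit:
carry_out --plan '[{"dx": 0, "dy": 0, "dz": 0, "spin": 0, "hand": 1}, {"dx": 0, "dy": 0, "dz": 0, "spin": 0, "hand": 1}, {"dx": 0, "dy": 0, "dz": 0, "spin": 0, "hand": 1}, {"dx": 0, "dy": -0.04, "dz": 0, "spin": 0, "hand": 1}, {"dx": 0, "dy": -0.06, "dz": 0, "spin": 0, "hand": 1}, {"dx": 0, "dy": -0.05, "dz": 0, "spin": 0, "hand": 1}, {"dx": -0.0419, "dy": 0, "dz": -0.0384, "spin": 0, "hand": 1}, {"dx": -0.0419, "dy": 0, "dz": -0.0384, "spin": 0, "hand": 1}]'

```text
clock: 28.9
position: [0.5203, 0.0181, 0.3002]
eef_rot: [[0.999, 0.002, -0.041], [0.041, -0.0, 0.999], [0.002, -1.0, -0.0]]
force: [-0.7, -1.0, -0.4]
finger_gap: 0.0856
```

Emit:
carry_out --plan '[{"dx": 0, "dy": 0, "dz": 0, "spin": 0, "hand": 1}, {"dx": 0, "dy": 0, "dz": 0, "spin": 0, "hand": 1}, {"dx": 0, "dy": 0, "dz": 0, "spin": 0, "hand": 1}]'

```text
clock: 29.2
position: [0.5203, 0.0184, 0.299]
eef_rot: [[0.999, 0.0, -0.039], [0.039, 0.0, 0.999], [0.0, -1.0, 0.0]]
force: [0.3, -0.1, -0.3]
finger_gap: 0.0856
```

```bash
python3 -c "
from h import *
s=env.state();print(s['position'])
snap('wrist','w9')"
```

```text
[0.5203 0.0184 0.299 ]
```

View pics/w9.png

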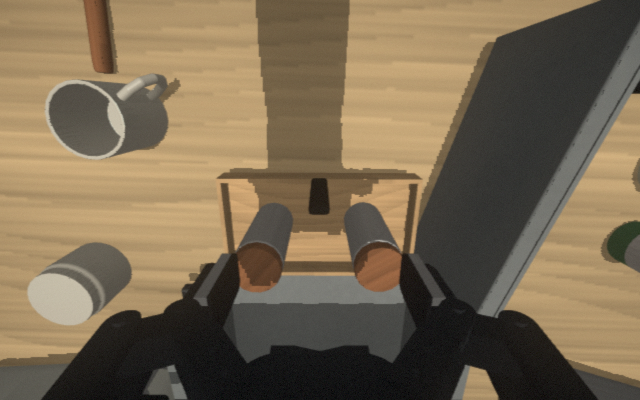

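Both canisters stand upright in the tray. Next I'll grip the tab again and push the tray in.

Emit:
carry_out --plan '[{"dx": 0, "dy": 0.05, "dz": 0, "spin": 0, "hand": 0.6}, {"dx": 0, "dy": 0.05, "dz": 0, "spin": 0, "hand": 0.6}, {"dx": 0, "dy": 0.025, "dz": 0, "spin": 0, "hand": 0.6}, {"dx": 0, "dy": 0.0143, "dz": 0, "spin": 0, "hand": 0.6}, {"dx": 0, "dy": 0, "dz": 0, "spin": 0, "hand": 0}, {"dx": 0, "dy": 0, "dz": 0, "spin": 0, "hand": 0}, {"dx": 0, "dy": 0, "dz": 0, "spin": 0, "hand": 0}, {"dx": 0, "dy": 0, "dz": 0, "spin": 0, "hand": 0}]' --squeeze 30

```text
clock: 30.05
position: [0.5206, 0.018, 0.1958]
eef_rot: [[0.999, 0.002, -0.039], [0.039, -0.0, 0.999], [0.002, -1.0, -0.0]]
force: [0.4, -1.4, -0.2]
finger_gap: 0.0171
```

Emit:
carry_out --plan '[{"dx": 0.004, "dy": 0, "dz": 0, "spin": 0, "hand": 0}, {"dx": 0.008, "dy": 0, "dz": 0, "spin": 0, "hand": 0}, {"dx": 0.012, "dy": 0, "dz": 0, "spin": 0, "hand": 0}, {"dx": 0.014, "dy": 0, "dz": 0, "spin": 0, "hand": 0}, {"dx": 0.014, "dy": 0, "dz": 0, "spin": 0, "hand": 0}, {"dx": 0.014, "dy": 0, "dz": 0, "spin": 0, "hand": 0}, {"dx": 0.014, "dy": 0, "dz": 0, "spin": 0, "hand": 0}, {"dx": 0.014, "dy": 0, "dz": 0, "spin": 0, "hand": 0}]'

```text
clock: 30.85
position: [0.5918, 0.0206, 0.1958]
eef_rot: [[0.999, 0.002, -0.039], [0.039, -0.001, 0.999], [0.002, -1.0, -0.001]]
force: [-1.0, -3.1, 7.5]
finger_gap: 0.0172
```

Emit:
carry_out --plan '[{"dx": 0.014, "dy": 0, "dz": 0, "spin": 0, "hand": 0}, {"dx": 0.014, "dy": 0, "dz": 0, "spin": 0, "hand": 0}, {"dx": 0.014, "dy": 0, "dz": 0, "spin": 0, "hand": 0}, {"dx": 0.014, "dy": 0, "dz": 0, "spin": 0, "hand": 0}, {"dx": 0.014, "dy": 0, "dz": 0, "spin": 0, "hand": 0}, {"dx": 0.014, "dy": 0, "dz": 0, "spin": 0, "hand": 0}, {"dx": 0.01, "dy": 0, "dz": 0, "spin": 0, "hand": 0}, {"dx": 0.006, "dy": 0, "dz": 0, "spin": 0, "hand": 0}]'

```text
clock: 31.65
position: [0.667, 0.0233, 0.1959]
eef_rot: [[0.999, 0.003, -0.038], [0.038, -0.001, 0.999], [0.003, -1.0, -0.001]]
force: [-1.0, -3.1, 7.4]
finger_gap: 0.0172
```

Emit:
carry_out --plan '[{"dx": 0.002, "dy": 0, "dz": 0, "spin": 0, "hand": 0}, {"dx": 0, "dy": 0, "dz": 0, "spin": 0, "hand": 0}, {"dx": 0, "dy": 0, "dz": 0, "spin": 0, "hand": 0}]'

```text
clock: 31.95
position: [0.6681, 0.0233, 0.1959]
eef_rot: [[0.999, 0.003, -0.038], [0.038, -0.001, 0.999], [0.003, -1.0, -0.001]]
force: [0.2, -3.1, 6.2]
finger_gap: 0.0175
```

Emit:
carry_out --plan '[{"dx": 0.0025, "dy": 0, "dz": 0, "spin": 0, "hand": 0}, {"dx": 0.0015, "dy": 0, "dz": 0, "spin": 0, "hand": 0}, {"dx": 0, "dy": 0, "dz": 0, "spin": 0, "hand": 0}, {"dx": 0, "dy": 0, "dz": 0, "spin": 0, "hand": 0}]'

```text
clock: 32.35
position: [0.6685, 0.0234, 0.1959]
eef_rot: [[0.999, -0.002, -0.038], [0.038, -0.001, 0.999], [-0.002, -1.0, -0.001]]
force: [-10.8, -3.2, 10.8]
finger_gap: 0.0173
```

Emit:
carry_out --plan '[{"dx": 0, "dy": 0, "dz": 0, "spin": 0, "hand": 0.6}, {"dx": 0, "dy": 0, "dz": 0, "spin": 0, "hand": 0.6}, {"dx": 0, "dy": -0.04, "dz": 0, "spin": 0, "hand": 0.6}, {"dx": 0, "dy": -0.06, "dz": 0, "spin": 0, "hand": 1}, {"dx": 0, "dy": -0.06, "dz": 0, "spin": 0, "hand": 1}, {"dx": 0, "dy": -0.04, "dz": 0, "spin": 0, "hand": 1}, {"dx": -0.0463, "dy": 0, "dz": 0.0429, "spin": 0, "hand": 1}, {"dx": -0.0463, "dy": 0, "dz": 0.0429, "spin": 0, "hand": 1}]'

```text
clock: 33.15
position: [0.5991, 0.086, 0.3448]
eef_rot: [[0.999, 0.002, -0.037], [0.037, 0.001, 0.999], [0.002, -1.0, 0.001]]
force: [0.3, 0.6, 0.4]
finger_gap: 0.0854
```

Emit:
carry_out --plan '[{"dx": -0.0463, "dy": 0, "dz": 0.0429, "spin": 0, "hand": 1}, {"dx": -0.0463, "dy": 0, "dz": 0.0429, "spin": 0, "hand": 1}, {"dx": -0.0463, "dy": 0, "dz": 0.0429, "spin": 0, "hand": 1}, {"dx": -0.0463, "dy": 0, "dz": 0.0429, "spin": 0, "hand": 1}, {"dx": -0.0463, "dy": 0, "dz": 0.0429, "spin": 0, "hand": 1}, {"dx": 0, "dy": 0, "dz": 0, "spin": 0.0929, "hand": 1}, {"dx": 0, "dy": 0, "dz": 0, "spin": 0.0929, "hand": 1}, {"dx": 0, "dy": 0, "dz": 0, "spin": 0.0929, "hand": 1}]'

```text
clock: 33.95
position: [0.418, 0.2405, 0.3447]
eef_rot: [[0.92, 0.0, 0.393], [-0.393, 0.001, 0.92], [0.0, -1.0, 0.001]]
force: [-0.1, -0.5, -0.3]
finger_gap: 0.0854
```

Emit:
carry_out --plan '[{"dx": 0, "dy": 0, "dz": 0, "spin": 0.0929, "hand": 1}, {"dx": 0, "dy": 0, "dz": 0, "spin": 0.0929, "hand": 1}, {"dx": 0, "dy": 0, "dz": 0, "spin": 0.0929, "hand": 1}, {"dx": 0, "dy": 0, "dz": 0, "spin": 0.0929, "hand": 1}, {"dx": 0, "dy": 0, "dz": 0, "spin": 0.0929, "hand": 1}, {"dx": 0, "dy": 0, "dz": 0, "spin": 0.0929, "hand": 1}, {"dx": 0, "dy": 0, "dz": 0, "spin": 0.0929, "hand": 1}, {"dx": 0, "dy": 0, "dz": 0, "spin": 0.0929, "hand": 1}]'

```text
clock: 34.75
position: [0.4185, 0.24, 0.3445]
eef_rot: [[-0.001, -0.0, 1.0], [-1.0, 0.0, -0.001], [-0.0, -1.0, -0.0]]
force: [0.5, 0.4, 0.1]
finger_gap: 0.0856
```

Emit:
carry_out --plan '[{"dx": 0, "dy": 0, "dz": 0, "spin": 0.0929, "hand": 1}, {"dx": 0, "dy": 0, "dz": 0, "spin": 0, "hand": 1}, {"dx": 0, "dy": 0, "dz": 0, "spin": 0, "hand": 1}]'

```text
clock: 35.05
position: [0.4183, 0.2399, 0.3445]
eef_rot: [[-0.137, -0.0, 0.991], [-0.991, 0.0, -0.137], [-0.0, -1.0, -0.0]]
force: [-0.4, -0.5, 0.4]
finger_gap: 0.0855
```

```bash
python3 -c "
from h import *
s=env.state();R=s['eef_rot'];print(s['clock'],s['position'],np.degrees(np.arctan2(R[1,2],R[0,2])),s['joints'])
print(proj('wrist',(.4172,.2391,.161)))
snap('wrist','w10')"
```

```text
35.05 [0.4183 0.2399 0.3445] -7.902346932991684 [ 0.5205  0.0484 -0.036   1.4864  0.0002  2.2292]
[316.9492 195.1054]
```

View pics/w10.png

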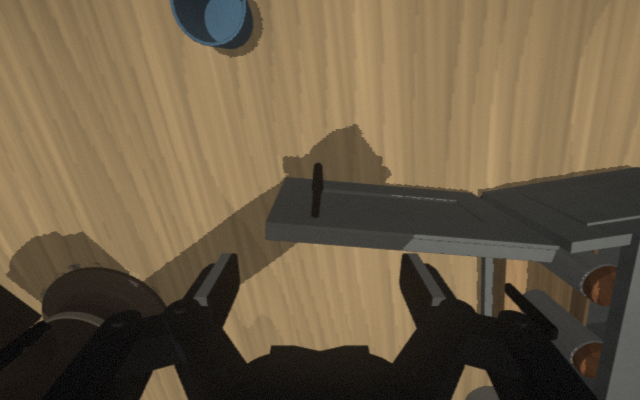

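The bar's top is at (318,192), matching the prediction. I'll descend and grip.

Emit:
carry_out --plan '[{"dx": 0, "dy": 0.06, "dz": 0, "spin": 0, "hand": 1}, {"dx": 0, "dy": 0.06, "dz": 0, "spin": 0, "hand": 1}, {"dx": 0, "dy": 0.05, "dz": 0, "spin": 0, "hand": 1}, {"dx": 0, "dy": 0.0247, "dz": 0, "spin": 0, "hand": 1}, {"dx": 0, "dy": 0, "dz": 0, "spin": 0, "hand": 1}, {"dx": 0, "dy": 0, "dz": 0, "spin": 0, "hand": 0}, {"dx": 0, "dy": 0, "dz": 0, "spin": 0, "hand": 0}, {"dx": 0, "dy": 0, "dz": 0, "spin": 0, "hand": 0}]' --squeeze 20

```text
clock: 35.9
position: [0.4189, 0.2401, 0.2003]
eef_rot: [[-0.141, 0.002, 0.99], [-0.99, 0.001, -0.141], [-0.002, -1.0, 0.002]]
force: [-0.0, 0.8, -0.3]
finger_gap: 0.0437
```

Emit:
carry_out --plan '[{"dx": 0, "dy": 0, "dz": 0, "spin": 0, "hand": 0}, {"dx": 0, "dy": 0, "dz": 0, "spin": 0, "hand": 0}, {"dx": 0, "dy": 0, "dz": 0, "spin": 0, "hand": 0}]'

```text
clock: 36.2
position: [0.4168, 0.2403, 0.1994]
eef_rot: [[-0.14, -0.003, 0.99], [-0.99, 0.003, -0.14], [-0.002, -1.0, -0.003]]
force: [-8.6, 4.0, 6.7]
finger_gap: 0.0102
```

Emit:
carry_out --plan '[{"dx": 0.0169, "dy": 0, "dz": -0.003, "spin": -0.0348, "hand": 0}, {"dx": 0.0339, "dy": 0, "dz": -0.005, "spin": -0.0696, "hand": 0}, {"dx": 0.0339, "dy": 0, "dz": -0.005, "spin": -0.0696, "hand": 0}, {"dx": 0.0339, "dy": 0, "dz": -0.005, "spin": -0.0696, "hand": 0}]'

```text
clock: 36.6
position: [0.4025, 0.1507, 0.1993]
eef_rot: [[0.245, -0.003, 0.97], [-0.97, 0.002, 0.245], [-0.002, -1.0, -0.002]]
force: [-4.9, 0.8, 4.9]
finger_gap: 0.0105
```

Emit:
carry_out --plan '[{"dx": 0.0339, "dy": 0, "dz": -0.005, "spin": -0.0696, "hand": 0}, {"dx": 0.0339, "dy": 0, "dz": -0.005, "spin": -0.0696, "hand": 0}, {"dx": 0.0339, "dy": 0, "dz": -0.005, "spin": -0.0696, "hand": 0}, {"dx": 0.0339, "dy": 0, "dz": -0.005, "spin": -0.0696, "hand": 0}]'

```text
clock: 37.0
position: [0.4293, 0.0512, 0.1993]
eef_rot: [[0.631, -0.002, 0.776], [-0.776, -0.0, 0.631], [-0.001, -1.0, -0.002]]
force: [-2.5, -0.4, 3.5]
finger_gap: 0.01
```

Emit:
carry_out --plan '[{"dx": 0.0339, "dy": 0, "dz": -0.005, "spin": -0.0696, "hand": 0}, {"dx": 0.0339, "dy": 0, "dz": -0.005, "spin": -0.0696, "hand": 0}, {"dx": 0.0339, "dy": 0, "dz": -0.005, "spin": -0.0696, "hand": 0}, {"dx": 0.0169, "dy": 0, "dz": -0.003, "spin": -0.0348, "hand": 0}, {"dx": 0, "dy": 0, "dz": 0, "spin": 0, "hand": 0}]'

```text
clock: 37.5
position: [0.4871, -0.0196, 0.1993]
eef_rot: [[0.872, 0.001, 0.489], [-0.489, -0.002, 0.872], [0.002, -1.0, -0.002]]
force: [-2.4, -2.6, 4.7]
finger_gap: 0.0104
```

Emit:
carry_out --plan '[{"dx": 0.0169, "dy": 0, "dz": -0.003, "spin": -0.0348, "hand": 0}, {"dx": 0.0169, "dy": 0, "dz": -0.003, "spin": -0.0348, "hand": 0}, {"dx": 0.0169, "dy": 0, "dz": -0.003, "spin": -0.0348, "hand": 0}, {"dx": 0.0169, "dy": 0, "dz": -0.003, "spin": -0.0348, "hand": 0}, {"dx": 0.0169, "dy": 0, "dz": -0.003, "spin": -0.0348, "hand": 0}, {"dx": 0.0169, "dy": 0, "dz": -0.003, "spin": -0.0348, "hand": 0}, {"dx": 0.0084, "dy": 0, "dz": -0.0016, "spin": -0.0174, "hand": 0}, {"dx": 0.0084, "dy": 0, "dz": -0.0016, "spin": -0.0174, "hand": 0}]'

```text
clock: 38.3
position: [0.5647, -0.0618, 0.1993]
eef_rot: [[0.992, 0.002, 0.125], [-0.125, 0.002, 0.992], [0.001, -1.0, 0.002]]
force: [0.6, 5.3, 3.5]
finger_gap: 0.0102
```

Emit:
carry_out --plan '[{"dx": 0.0084, "dy": 0, "dz": -0.0016, "spin": -0.0174, "hand": 0}, {"dx": 0.0084, "dy": 0, "dz": -0.0016, "spin": -0.0174, "hand": 0}, {"dx": 0.0042, "dy": 0, "dz": -0.0008, "spin": -0.0087, "hand": 0}, {"dx": 0, "dy": 0, "dz": 0, "spin": 0, "hand": 0}, {"dx": 0, "dy": 0, "dz": 0, "spin": 0, "hand": 0}]'

```text
clock: 38.8
position: [0.5799, -0.0661, 0.1994]
eef_rot: [[0.998, 0.002, 0.057], [-0.057, 0.002, 0.998], [0.002, -1.0, 0.002]]
force: [2.2, 5.9, 3.7]
finger_gap: 0.0104
```

Emit:
carry_out --plan '[{"dx": 0.0063, "dy": 0, "dz": 0.0005, "spin": -0.0124, "hand": 0}, {"dx": 0.0063, "dy": 0, "dz": -0.0008, "spin": -0.0124, "hand": 0}, {"dx": 0.0063, "dy": 0, "dz": -0.0008, "spin": -0.0124, "hand": 0}, {"dx": 0.0042, "dy": 0, "dz": -0.0006, "spin": -0.0087, "hand": 0}, {"dx": 0.003, "dy": 0, "dz": -0.0004, "spin": -0.006, "hand": 0}, {"dx": 0, "dy": 0, "dz": 0, "spin": 0, "hand": 0}]'

```text
clock: 39.4
position: [0.5995, -0.0697, 0.1994]
eef_rot: [[1.0, 0.001, -0.024], [0.024, -0.001, 1.0], [0.001, -1.0, -0.001]]
force: [0.8, -0.4, 6.3]
finger_gap: 0.0101
```

Emit:
carry_out --plan '[{"dx": 0.003, "dy": 0, "dz": -0.0004, "spin": -0.006, "hand": 0}, {"dx": 0.003, "dy": 0, "dz": -0.0004, "spin": -0.006, "hand": 0}, {"dx": 0, "dy": 0, "dz": 0, "spin": 0, "hand": 0}]'

```text
clock: 39.7
position: [0.6039, -0.0703, 0.1994]
eef_rot: [[0.999, 0.001, -0.042], [0.042, -0.002, 0.999], [0.001, -1.0, -0.002]]
force: [-0.5, -0.2, 5.5]
finger_gap: 0.0103
```

Still no contact, so I'll keep going slowly without turning.

Emit:
carry_out --plan '[{"dx": 0.003, "dy": 0, "dz": -0.0004, "spin": 0, "hand": 0}, {"dx": 0.003, "dy": 0, "dz": -0.0004, "spin": 0, "hand": 0}, {"dx": 0, "dy": 0, "dz": 0, "spin": 0, "hand": 0}]'

```text
clock: 40.0
position: [0.6083, -0.0709, 0.1994]
eef_rot: [[0.999, 0.001, -0.042], [0.042, -0.002, 0.999], [0.001, -1.0, -0.002]]
force: [-0.7, -2.2, 5.7]
finger_gap: 0.0106
```

Emit:
carry_out --plan '[{"dx": 0.002, "dy": 0, "dz": -0.0003, "spin": 0, "hand": 0}, {"dx": 0.002, "dy": 0, "dz": -0.0003, "spin": 0, "hand": 0}, {"dx": 0, "dy": 0, "dz": 0, "spin": 0, "hand": 0}]'

```text
clock: 40.3
position: [0.6113, -0.0713, 0.1994]
eef_rot: [[0.999, 0.001, -0.042], [0.042, -0.002, 0.999], [0.001, -1.0, -0.002]]
force: [-0.1, -1.0, 6.2]
finger_gap: 0.0103
```

Emit:
carry_out --plan '[{"dx": 0.002, "dy": 0, "dz": -0.0003, "spin": 0, "hand": 0}, {"dx": 0.0015, "dy": 0, "dz": -0.0003, "spin": 0, "hand": 0}, {"dx": 0, "dy": 0, "dz": 0, "spin": 0, "hand": 0}]'

```text
clock: 40.6
position: [0.6139, -0.0716, 0.1994]
eef_rot: [[0.999, 0.001, -0.042], [0.042, -0.002, 0.999], [0.001, -1.0, -0.002]]
force: [-0.4, -2.7, 6.7]
finger_gap: 0.0098
```

Emit:
carry_out --plan '[{"dx": 0.0015, "dy": 0, "dz": 0, "spin": 0, "hand": 0}, {"dx": 0.0015, "dy": 0, "dz": 0, "spin": 0, "hand": 0}, {"dx": 0, "dy": 0, "dz": 0, "spin": 0, "hand": 0}]'

```text
clock: 40.9
position: [0.6145, -0.0716, 0.1993]
eef_rot: [[0.999, -0.002, -0.042], [0.042, -0.002, 0.999], [-0.003, -1.0, -0.002]]
force: [-6.5, -1.8, 9.4]
finger_gap: 0.01
```

Emit:
carry_out --plan '[{"dx": 0, "dy": 0, "dz": 0, "spin": 0, "hand": 1}, {"dx": 0, "dy": 0, "dz": 0, "spin": 0, "hand": 1}, {"dx": 0, "dy": 0, "dz": 0, "spin": 0, "hand": 1}, {"dx": 0, "dy": -0.04, "dz": 0, "spin": 0, "hand": 1}, {"dx": 0, "dy": -0.06, "dz": 0, "spin": 0, "hand": 1}, {"dx": 0, "dy": -0.06, "dz": 0.04, "spin": 0, "hand": 1}, {"dx": 0, "dy": -0.05, "dz": 0.05, "spin": 0, "hand": 1}, {"dx": 0, "dy": -0.04, "dz": 0.03, "spin": 0, "hand": 1}]'

```text
clock: 41.7
position: [0.612, 0.0165, 0.3827]
eef_rot: [[0.999, 0.002, -0.042], [0.042, 0.0, 0.999], [0.002, -1.0, 0.0]]
force: [1.5, 0.3, -0.1]
finger_gap: 0.0853
```

Emit:
carry_out --plan '[{"dx": 0, "dy": 0, "dz": 0, "spin": 0, "hand": 1}, {"dx": 0, "dy": 0, "dz": 0, "spin": 0, "hand": 1}, {"dx": 0, "dy": 0, "dz": 0, "spin": 0, "hand": 1}]'

```text
clock: 42.0
position: [0.612, 0.0145, 0.379]
eef_rot: [[0.999, -0.002, -0.041], [0.041, -0.0, 0.999], [-0.002, -1.0, -0.0]]
force: [0.2, 0.1, -0.7]
finger_gap: 0.0853
```

```bash
python3 -c "
from h import *
s=env.state();print(s['clock'],s['position'],s['force'])
snap('wrist','w11')
for u,v,z in((0,0,0),):pass
yaw=np.radians(2.3);R=np.array([[np.cos(yaw),-np.sin(yaw)],[np.sin(yaw),np.cos(yaw)]]);o=np.array([.7655,.0255])
for n,l in dict(roofFL=(-.055,.14,.18),roofFR=(-.055,-.14,.18),doorL=(-.125,.136,.178),doorR=(-.125,-.14,.178),wingL=(-.085,-.128,.221),wingR=(-.085,-.192,.221),tab=(-.096,0,.15)).items(): print(n,proj('wrist',[*(o+R@l[:2]),l[2]]))
"
```

```text
42.0 [0.612  0.0145 0.379 ] [ 0.2319  0.1064 -0.7242]
roofFL [450.5691 274.5509]
roofFR [197.35   274.3886]
doorL [456.0089 215.1929]
doorR [188.773  215.0427]
wingL [187.8425 272.2359]
wingR [119.3797 272.1923]
tab [323.7439 229.0933]
```

View pics/w11.png

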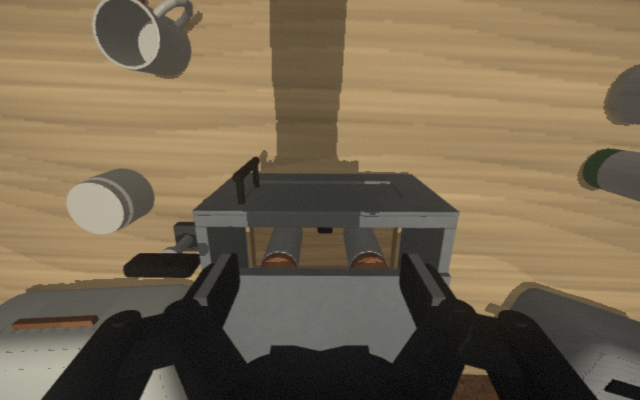

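The door reads closed: its top is parallel to the roof edge and both canisters stand inside. As a last check on level, I'll compare the wing's angle with the cupboard front.

Run:
```python
from h import *
im=cv2.imread("pics/w11.png");g=cv2.GaussianBlur(im,(3,3),0).astype(float).sum(2)
def fit(c0,c1,r0,r1,sgn,z,name):
    q=[]
    for u in range(c0,c1):
        d=np.diff(g[r0:r1,u])*sgn;k=d.argmax();o=0
        if 0<k<len(d)-1:
            den=d[k-1]-2*d[k]+d[k+1];o=.5*(d[k-1]-d[k+1])/den if den else 0
        q.append(px("wrist",u,r0+k+.5+o,z)[:2])
    q=np.array(q);k=np.ones(len(q),bool)
    for _ in range(4):
        p=np.polyfit(q[k,1],q[k,0],1);r=np.abs(q[:,0]-np.polyval(p,q[:,1]));k=r<=max(2*np.median(r),1e-4)
    print(name,"yaw %.2f"%np.degrees(-np.arctan(p[0])),k.sum(),"rms %.5f"%r[k].std(),"x@y=.02 %.4f"%np.polyval(p,.02))
fit(240,400,262,278,1,.18,"roof front")
fit(210,450,205,219,1,.178,"door top front")
fit(210,450,219,235,-1,.178,"door top rear")
fit(135,190,248,262,-1,.221,"wing near")
fit(135,190,268,284,1,.221,"wing far")
```

```text
roof front yaw 2.10 133 rms 0.00003 x@y=.02 0.7119
door top front yaw 2.00 168 rms 0.00005 x@y=.02 0.6360
door top rear yaw 2.01 133 rms 0.00010 x@y=.02 0.6539
wing near yaw 2.10 36 rms 0.00002 x@y=.02 0.6605
wing far yaw 2.03 38 rms 0.00004 x@y=.02 0.6865
```

```bash
python3 -c "
from rig import env
print(env.hand_in())"
```

```text
the job is handed in; nothing more can be done
None
```

The job is done and handed in at about 42 s of robot time. I turned the leg's wing handle about 156° clockwise and swung the door open by its handle to about 100°. Then I pulled the tray right out, stood the two canisters that were present upright in it, pushed it fully in and closed the door slowly.

**Last checks:**
- **Level:** the wing lies within about 0.1° of parallel to the cupboard's front (2.0–2.1° yaw for both). I inferred level from that and did not measure the tilt itself.
- **Closed:** the door's edge has the same yaw as the cupboard (2.0° against 2.1°). The tray met its stop at about 11 N and the door at about 6.5 N.
- **Contents:** the last picture shows both canisters upright inside, and I touched nothing else on the counter.
- **Cupboard position:** the roof's front edge reads about 1.5 mm different from just after levelling, which is within the calibration error. While opening the door the sideways pull reached about 20 N for a moment before I corrected it.

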